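Square up a stack of plaque blanks

ROBOT

A 6-joint arm with a two-finger parallel gripper is mounted at the origin on the work surface. World frame = base frame: x ahead of the robot, y to its left, z up, the work surface at z = 0. Lengths are in m, angles in degrees, forces in N, time in s.
With the tool pointing down it reaches from about 0.4 to 0.825 m from the base axis. Payload 7 kg.
Tool frame: the origin (TCP) lies midway between the tips of the shut fingers; the grasp point (between the pads) lies 19 mm behind it (ctrl.grip_point_offset is the distance from the TCP to the grasp point, in m); x points along the fingers, y is the direction in which the jaws open and shut, and the axes are right-handed (so a half turn about x gives the same grasp; the last joint's range is limited). The gripper opens to 88 mm and grips with 3 to 60 N. Pads are 19 mm wide; open, the fingers measure 130 mm over their backs; the gripper's body (78 mm by 193 mm) begins 47 mm behind the grasp point.
Start: joints at [82.684, 20.546, 0.682, 0, -70.136, -16.507], TCP at [0.273, 0.617, 0.227] pointing down, gripper open.
Joint ranges: [-176.03, 176.03], [-82.01, 121.73], [-58.28, 71.71], [-173.87, 95.51], [-174.79, -0.11], [-173.66, 173.66]. Speed limits (degrees/s): [136.94, 136.94, 172.46, 180, 180, 180].

INTERFACE

Orientations are given as [roll, pitch, yaw] about the fixed x, y, z axes, in that order (R = Rz(yaw) Ry(pitch) Rx(roll)).
In Python, from plant import ctrl gives the robot as it stands.
- The arm moves only by the tool drive_tool, never from a script. Its argument "plan" is a list of rows, each a list of 3 entries, a list of its own where there are three numbers: the shift along the tool's x, y, z in m, then the turn, a rotation vector about the tool's x, y, z in degrees, then the opening, from 0 (shut) to 1 (fully open). In form: [[[dx, dy, dz], [wx, wy, wz], grip], ...]. A call has 1 to 20 rows; each row is the pose to reach, as a shift and turn from the pose measured when the call began, along the tool's axes at that moment; what a row does not reach only later rows make up. A row lasts 1/12 s, in which the tool goes at most 41.7 mm and 7.16 degrees, less where a joint would pass 70% of its speed; a pose out of reach is approached as far as the arm can. A call with a gripper value outside its range is refused whole. The fingers move at their own pace and stop on an object; the grip force is fixed at half the most. Time passes only in rows, so rows that repeat a pose let the fingers close. It gives the time, the measured TCP pose, the force and the opening at its end, in the units of the state.
- ctrl.get_obs(): the state, without advancing time (a new reading comes with each control period).
- ctrl.snapshot(name): name is "side" or "top" or "wrist"; returns the picture (400x640x3 uint8, blue, green, red); there is no depth.
- ctrl.get_calibration(name): a dict with "fx", "fy", "cx", "cy" (pixels), "dist_coeffs" ([k1, k2, p1, p2, k3] as OpenCV has them; the pictures are not rectified), "R" (3x3) and "t" (3): a world point X has camera coordinates R X + t. Camera axes: x right, y down, z forward; pixel columns grow to the right and rows downward; lengths in m; the calibration is good to about 2 mm. A picture is of the moment at which its call begins: read the wrist's pose just before it. get_calibration takes no time and is no camera call; for the wrist camera it gives the pose at the moment of the call.
- ctrl.close_job(): hands the job in, once; it reports no verdict.
Trained networks look in the newest picture that a camera, given by its name, has taken for a name from the list of things; names that differ only in an ending like _2 or _b are one class to them, and where a whole thing is asked for, a point or a joint stands for the part that bears it (a point fixed in the world has none). Each returns a list of dicts, best first, with "confidence" (0 to 1); they miss things now and then, are a little off and sometimes report something else, mostly with a low value. They report only what shows in the picture. A call takes as long as a camera call. They do not tell look-alikes from the thing itself.
- ctrl.cut_out(camera, name): "pixels" (400x640 bool, what is visible of it) and "pixel" ([column, row] in pixels, amid what is visible of it).
- ctrl.landmark_of(camera, name): "pixel" ([column, row] in pixels: a listed point, or the origin of a listed thing).
The state is a dict: "clock": time; "joint_pos": joint angles; "qvel": joint speeds; "tau": joint torques, N m; "tool_pos": TCP position; "orientation": TCP orientation; "force": force on the tool from outside, world axes, zero at the start; "moment": the same for the moment, N m; "opening": finger opening in m.
Only numpy, scipy, OpenCV 4.12 (cv2) and the standard library are available. Lean on these libraries where they do the work, as an engineer would, in place of code of your own. Each camera call takes 0.05 s, during which the arm holds its last target. There are 200 camera calls.

TASK

Gather all the loose rectangular birch blanks from the table into one lengthways stack in the free bay of the squaring board (the one without the paper-banded bundle), and tap the edges of the stack until every blank is flush against both the back fence and the centre fence. Only when the stack is square, set the steel weight upright on top of it, in the middle and lengthways, and see that the blanks are still flush. Leave the bundle and everything else on the table where it is.

Things in the scene. Friction and masses are not known exactly. Their poses are not given: they have to be found in the camera images.
- jig: squaring board, fixed: grey base 180 x 270 x 12 mm (x, y, z), two brown fences 18 mm thick, 60 mm high above the base. Back fence along y at the far (+x) edge, inner face at x = 72 mm; centre fence along x, faces at y = 9 and -9 mm, full depth. Two bays: left (+y), right (-y), each open to -x and to its outer side. Origin: centre of the base's underside; x runs towards the back fence
- bay_left (a point): in the left bay, on the base's top: where the centre of a blank's underside lies when its long side is along x, one long edge touches the centre fence and one short edge the back fence; 12 mm ahead (+x) and 43 mm left of the board's centre. Axes as the board's
- bay_right (a point): the same point of the right bay (12 mm ahead, 43 mm right of the board's centre)
- blank1: pale birch plaque blank, a plain rectangular plate 120 x 68 x 8 mm (x, y, z), 45 g; always present, lying on the table. Origin: centre of its underside. All blanks are alike and either face may be up
- blank2: pale birch plaque blank, a plain rectangular plate 120 x 68 x 8 mm (x, y, z), 45 g; may be absent (None); starts loosely on top of blank1, up to 12 mm off each way and turned up to 0.2 rad. Origin: centre of its underside. All blanks are alike and either face may be up
- blank3: pale birch plaque blank, a plain rectangular plate 120 x 68 x 8 mm (x, y, z), 45 g; always present, lying on the table. Origin: centre of its underside. All blanks are alike and either face may be up
- blank4: pale birch plaque blank, a plain rectangular plate 120 x 68 x 8 mm (x, y, z), 45 g; may be absent (None); starts loosely on top of blank3, up to 12 mm off each way and turned up to 0.2 rad. Origin: centre of its underside. All blanks are alike and either face may be up
- blank5: pale birch plaque blank, a plain rectangular plate 120 x 68 x 8 mm (x, y, z), 45 g; always present, lying on the table. Origin: centre of its underside. All blanks are alike and either face may be up
- blank6: pale birch plaque blank, a plain rectangular plate 120 x 68 x 8 mm (x, y, z), 45 g; may be absent (None); starts loosely on top of blank5, up to 12 mm off each way and turned up to 0.2 rad. Origin: centre of its underside. All blanks are alike and either face may be up
- bundle_left: finished bundle of six blanks with a brown paper band, one solid piece 120 x 68 x 48 mm, 0.3 kg, standing squared up in the left bay; exactly one of the two bundles is present, the other is None and its bay is the free one. Origin: centre of its underside
- bundle_right: finished bundle of six blanks with a brown paper band, one solid piece 120 x 68 x 48 mm, 0.3 kg, standing squared up in the right bay; exactly one of the two bundles is present, the other is None and its bay is the free one. Origin: centre of its underside
- weight: steel weight, about 0.55 kg: a dark block 90 x 50 x 14 mm (x, y, z) with a round bar handle, 14 mm thick and 74 mm long, along x over its middle; the bar's axis is 41 mm above the underside, on two 10 mm posts 60 mm apart, so the middle 50 mm of the bar can be pinched. Origin: centre of its underside
- tin: flat open tin with brass burner tips, 95 x 60 x 18 mm; a bystander. Origin: centre of its underside
- pliers: pliers with red handles, about 165 mm long and 15 mm high, lying flat along their x; a bystander. Origin: centre of its underside
- slice: round slice of wood with bark, 90 mm across, 12 mm thick; a bystander. Origin: centre of its underside
- square: square plaque with a burnt design, 100 x 100 x 6 mm; a bystander. Origin: centre of its underside
- can: drinks can, 66 mm across, 122 mm high; a bystander. Origin: centre of its underside
- stand: wooden plaque stand, base 110 x 60 mm, about 85 mm high; a bystander. Origin: centre of its underside
There are look-alikes about, which are no part of the job. What is shaped like the blank3 but blue is not meant. Leave any orange look-alike of the blank2 alone.

How it is judged:
By the outcome, as a careful person would: the job done as asked, in the order asked, and still so for the second after the job is handed in, with the robot touching nothing.
Of blank2, blank4, blank6 only 1 to 3 are there at a start; the rules pass over those that are not, and their reading is None.
Of bundle_left, bundle_right only 1 to 1 are there at a start; the rules pass over those that are not, and their reading is None.
At some moment in a run one of blank1, blank2, blank3, blank4, blank5, blank6, weight may be knocked a few centimetres aside while the robot is not near it.
It also fails if it takes over 210 s, if anything falls off the work surface, if the arm or the gripper's body presses on something with over 40 N, if the wrist force passes 120 N, or if a joint passes its speed limit or range.

## Working session

There is one attempt and no reset: what is moved stays moved. The work goes in short steps, Python scripts to look and compute and a tool call to move; the robot and the scene stay as the last step left them, time stands still between calls to the robot, and variables do not carry over. Pictures are saved under pics/ and viewed, about 12 in all and at most 16, crops included, and the job is handed in when it is done.

Besides the shell and the picture viewer there is one more tool, called in YAML: its name, and indented under it one key for each argument. drive_tool: Moves the arm, as the interface text tells. Its arguments: {"type":"object","properties":{"plan":{"type":"array","items":{"type":"array"}}},"required":["plan"]}

```bash
ls; mkdir -p pics; python3 - <<'E'
from plant import ctrl
import cv2
o=ctrl.get_obs();print({k:o[k] for k in("clock","tool_pos","orientation","opening","force")})
for n in("top","side"):
    cv2.imwrite(f"pics/{n}0.png",ctrl.snapshot(n))
    c=ctrl.get_calibration(n);print(n,c)
E
```

```text
pics
{'clock': 0.0, 'tool_pos': array([0.27245679, 0.61703532, 0.22562604]), 'orientation': array([  95.09608052,   89.9053155 , -108.73425411]), 'opening': 0.08767245204119425, 'force': array([ 0.80680115,  0.00754449, -0.31109266])}
top {'fx': 479.90425539659293, 'fy': 479.90425539659293, 'cx': 308.7102350312972, 'cy': 195.11717185958008, 'dist_coeffs': array([-0.08819068,  0.        ,  0.        ,  0.        ,  0.        ]), 'R': array([[-0.01310621, -0.9997978 , -0.01525074],
       [-0.99797011,  0.01402981, -0.06211945],
       [ 0.06232085,  0.01440563, -0.9979522 ]]), 't': array([0.01332083, 0.4876832 , 1.8163399 ])}
side {'fx': 399.27056034607614, 'fy': 399.27056034607614, 'cx': 319.9999454245292, 'cy': 195.15990207523072, 'dist_coeffs': array([-0.05701237,  0.        ,  0.        ,  0.        ,  0.        ]), 'R': array([[ 0.69932748, -0.71476659,  0.00705607],
       [-0.43018707, -0.42873746, -0.79443267],
       [ 0.57085914,  0.55253317, -0.60731124]]), 't': array([-0.34830598,  0.26131159,  1.17243654])}
```

View pics/top0.png

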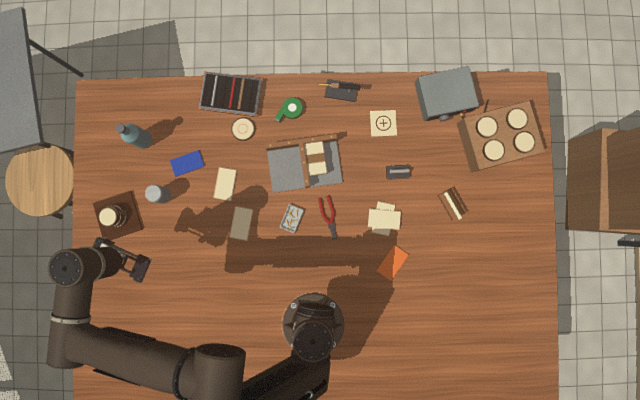

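View pics/side0.png

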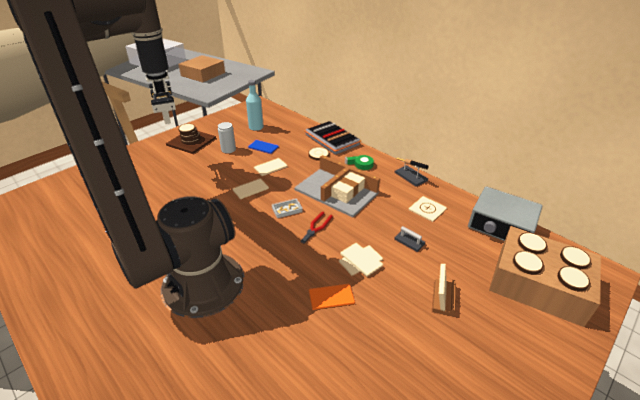

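```bash
cat > h.py <<'E'
from plant import ctrl
import numpy as np, cv2
from scipy.spatial.transform import Rotation as R
def obs(): return ctrl.get_obs()
def unproj(c,px,z):
    K=np.array([[c["fx"],0,c["cx"]],[0,c["fy"],c["cy"]],[0,0,1]])
    u=cv2.undistortPoints(np.array(px,float).reshape(-1,1,2),K,np.array(c["dist_coeffs"])).reshape(-1,2)
    d=np.c_[u,np.ones(len(u))]@c["R"]; o=-c["R"].T@c["t"]
    return o+d*((z-o[2])/d[:,2])[:,None]
def proj(c,X):
    K=np.array([[c["fx"],0,c["cx"]],[0,c["fy"],c["cy"]],[0,0,1]])
    return cv2.projectPoints(np.array(X,float).reshape(-1,1,3),cv2.Rodrigues(c["R"])[0],c["t"],K,np.array(c["dist_coeffs"]))[0].reshape(-1,2)
def tool():
    o=obs(); return np.array(o["tool_pos"]),R.from_euler("xyz",o["orientation"],degrees=True)
def jawyaw():
    y=tool()[1].as_matrix()[:,1]; return np.degrees(np.arctan2(y[1],y[0]))
def go(p,jaw=None):
    """shift (mm) and turn (deg), tool axes, to tcp p, tool down, jaw axis (tool y) at world angle jaw mod 180"""
    t,r=tool()
    if jaw is None: jaw=jawyaw()
    best=None
    for j in(jaw,jaw+180):
        a=np.radians(j); Y=np.array([np.cos(a),np.sin(a),0]); X=np.array([0,0,-1.])
        w=(r.inv()*R.from_matrix(np.c_[X,Y,np.cross(X,Y)])).as_rotvec(degrees=True)
        if best is None or abs(w).max()<abs(best).max(): best=w
    s=r.inv().apply(np.array(p)-t)
    print("go",np.round(p,4),"jaw",round(jaw,1),"shift",np.round(s,4),"turn",np.round(best,1))
def stat():
    o=obs();print("t",round(o["clock"],2),"tcp",np.round(o["tool_pos"],4),"jaw",round(jawyaw(),1),"open",round(o["opening"],4),"F",np.round(o["force"],1),"j6",round(o["joint_pos"][5],1))
def rect(c,mask,z):
    q=unproj(c,np.argwhere(mask)[:,::-1],z)[:,:2]
    (x,y),(w,h),a=cv2.minAreaRect((q*1000).astype(np.float32))
    if w<h: w,h,a=h,w,a+90
    return np.round([x/1000,y/1000],4),np.round([w,h],1),round((a+90)%180-90,1)
E
python3 - <<'E'
from h import *
im=ctrl.snapshot("top"); c=ctrl.get_calibration("top")
for n,z in(("blank1",.008),("jig",.012),("weight",.014),("bundle_left",.06),("bundle_right",.06)):
    for d in ctrl.cut_out("top",n): print(n,round(d["confidence"],2),np.round(d["pixel"]),*rect(c,d["pixels"],z))
for n in("bay_left","bay_right","jig","weight"):
    for d in ctrl.landmark_of("top",n): print("lm",n,round(d["confidence"],2),np.round(d["pixel"],1),np.round(unproj(c,[d["pixel"]],.012 if "bay" in n else 0)[0],4))
A=cv2.resize(im[150:250,170:290],None,fx=3.3,fy=5,interpolation=cv2.INTER_CUBIC)
A=cv2.resize(im[150:250,170:270],None,fx=4,fy=4,interpolation=cv2.INTER_CUBIC);B=cv2.resize(im[150:250,350:450],None,fx=4,fy=4,interpolation=cv2.INTER_CUBIC)
cv2.imwrite("pics/crop1.png",np.hstack([A,B]))
g=ctrl.get_calibration("wrist");print(g)
stat()
E
```

```text
blank1 0.84 [187. 161.] [0.6183 0.481 ] [128.6  75.3] -73.5
blank1 0.72 [242. 223.] [0.3837 0.2696] [120.   69.7] -11.8
blank1 0.69 [382. 220.] [ 0.391  -0.2773] [123.4  71.1] 83.5
blank1 0.69 [393. 264.] [ 0.2285 -0.3065] [117.4  69.6] -34.8
blank1 0.68 [380. 209.] [ 0.3924 -0.2753] [124.6  71.1] -12.5
blank1 0.58 [225. 186.] [0.5364 0.3301] [120.5  67.3] -9.5
jig 0.84 [297. 166.] [0.612  0.0239] [273.8 192.2] -82.7
weight 0.71 [381. 206.] [ 0.396  -0.2724] [121.1  68.5] -14.8
weight 0.65 [398. 174.] [ 0.5738 -0.3367] [92.7 50.1] 89.2
weight 0.42 [454. 204.] [ 0.4461 -0.5416] [118.4  68.2] 31.7
bundle_right 0.56 [316. 157.] [ 0.6205 -0.0189] [124.3  69.3] 7.3
lm bay_left 0.75 [312.7 162.7] [ 0.6125 -0.0102  0.012 ]
lm bay_left 0.68 [292.7 159.5] [0.6261 0.0665 0.012 ]
lm jig 0.86 [306.6 164.5] [0.6075 0.0135 0.    ]
lm weight 0.64 [396.7 174.2] [ 0.5649 -0.3338  0.    ]
{'fx': 292.51234106111, 'fy': 292.51234106111, 'cx': 324.6548772559902, 'cy': 195.6652537722272, 'dist_coeffs': array([-0.04946229,  0.        ,  0.        ,  0.        ,  0.        ]), 'R': array([[-4.03610364e-01, -9.14930907e-01, -3.29892008e-04],
       [-8.84808155e-01,  3.90230278e-01,  2.54626900e-01],
       [-2.32837287e-01,  1.03061947e-01, -9.67039313e-01]]), 't': array([ 0.67570683, -0.03173259,  0.3897676 ])}
t 0.6 tcp [0.2726 0.6175 0.2266] jaw -113.8 open 0.0876 F [-0.2 -0.7 -0.7] j6 -16.5
```

View pics/crop1.png

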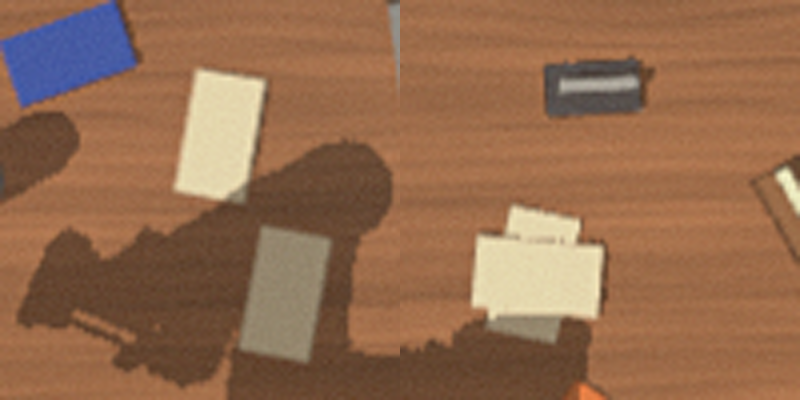

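```bash
python3 - <<'E'
from h import *
c=ctrl.get_calibration("wrist");t,r=tool()
print("cam in tool",r.inv().apply(-c["R"].T@c["t"]-t),"axis",r.inv().apply(c["R"][2]))
go([.45,.12,.36],-82.7); go([.45,.12,.36],-113.8)
E
```

```text
cam in tool [-0.15865109 -0.00062481 -0.06832892] axis [ 9.67043028e-01 -1.83968665e-04  2.54612938e-01]
go [0.45 0.12 0.36] jaw -82.7 shift [-0.1335  0.3834 -0.3632] turn [-31.1  -0.    0. ]
go [0.45 0.12 0.36] jaw -113.8 shift [-0.1335  0.3834 -0.3632] turn [-0.  0.  0.]
```

drive_tool:
  plan:
    - [[-0.1,0.0,0.0],[0,0,0],1]
    - [[-0.134,0.03,-0.03],[-5,0,0],1]
    - [[-0.134,0.383,-0.363],[-31,0,0],1]
    - [[-0.134,0.383,-0.363],[-31,0,0],1]
    - [[-0.134,0.383,-0.363],[-31,0,0],1]
    - [[-0.134,0.383,-0.363],[-31,0,0],1]
    - [[-0.134,0.383,-0.363],[-31,0,0],1]
    - [[-0.134,0.383,-0.363],[-31,0,0],1]
    - [[-0.134,0.383,-0.363],[-31,0,0],1]
    - [[-0.134,0.383,-0.363],[-31,0,0],1]
    - [[-0.134,0.383,-0.363],[-31,0,0],1]
    - [[-0.134,0.383,-0.363],[-31,0,0],1]
    - [[-0.134,0.383,-0.363],[-31,0,0],1]
    - [[-0.134,0.383,-0.363],[-31,0,0],1]
    - [[-0.134,0.383,-0.363],[-31,0,0],1]
    - [[-0.134,0.383,-0.363],[-31,0,0],1]
    - [[-0.134,0.383,-0.363],[-31,0,0],1]

```text
clock: 2.02
tool_pos: [0.4502, 0.1197, 0.3608]
orientation: [-134.5, 90.0, 52.5]
force: [0.2, 0.5, 0.0]
opening: 0.0874
```

```bash
cat >> h.py <<'E'
def look(tag,names=("blank1",),zs={}):
    stat(); c=ctrl.get_calibration("wrist"); im=ctrl.snapshot("wrist"); cv2.imwrite(f"pics/{tag}.png",im)
    for n in names:
        for d in ctrl.cut_out("wrist",n): print(n,round(d["confidence"],2),np.round(d["pixel"]),*rect(c,d["pixels"],zs.get(n,.008)))
    return c,im
E
python3 - <<'E'
from h import *
c,im=look("w1",("blank1","jig","bundle_right"),{"jig":.012,"bundle_right":.06})
for n in("bay_left","bay_right","jig"):
    for d in ctrl.landmark_of("wrist",n): print("lm",n,round(d["confidence"],2),np.round(d["pixel"],1),np.round(unproj(c,[d["pixel"]],.012 if "bay" in n else 0)[0],4))
E
```

```text
t 2.02 tcp [0.4502 0.1197 0.3608] jaw -83.0 open 0.0874 F [0.2 0.5 0. ] j6 57.8
blank1 0.94 [120.  28.] [0.6235 0.4837] [125.2  71.1] -71.5
blank1 0.85 [537. 189.] [ 0.4453 -0.279 ] [75.8 30.5] 82.1
blank1 0.76 [239. 181.] [0.3888 0.2718] [121.2  68.5] -11.7
blank1 0.59 [204.  92.] [0.5402 0.3341] [120.7  70.6] -9.9
jig 0.62 [380.  62.] [0.6191 0.0121] [305.8 197.2] -81.9
bundle_right 0.62 [433.  53.] [ 0.6266 -0.0171] [121.7  68.8] 7.8
lm bay_left 0.63 [369.1  59.7] [0.6201 0.0692 0.012 ]
lm jig 0.64 [392.2  69.3] [0.6127 0.0272 0.    ]
```

View pics/w1.png

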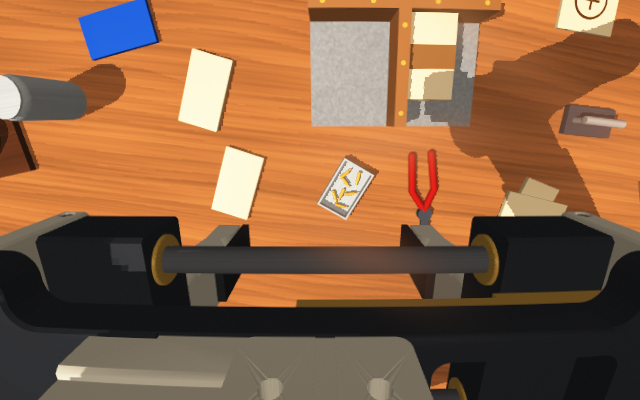

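```bash
cat > jig.py <<'E'
from h import *
def bay(im,c,seed):
    hsv=cv2.cvtColor(cv2.GaussianBlur(im,(3,3),0),cv2.COLOR_BGR2HSV)
    m=((hsv[...,1]<60)&(hsv[...,2]>90)).astype(np.uint8)
    m=cv2.morphologyEx(m,cv2.MORPH_CLOSE,np.ones((5,5)));m=cv2.morphologyEx(m,cv2.MORPH_OPEN,np.ones((7,7)))
    _,l=cv2.connectedComponents(m); m=l==l[seed[1],seed[0]]
    ctr,sz,a=rect(c,m,.012); return ctr,sz,a
E
python3 - <<'E'
from jig import *
im=cv2.imread("pics/w1.png");c=ctrl.get_calibration("wrist")
print(bay(im,c,(350,73)))
q=unproj(c,[[310.5,21.5],[391,21.5],[388,126],[310,126]],.012)[:,:2];print(q)
ctr,sz,a=bay(im,c,(350,73))
a=np.radians(a);Rm=np.array([[np.cos(a),-np.sin(a)],[np.sin(a),np.cos(a)]])
O=ctr-Rm@[-.009,.072];print("origin",O,"bayleft",O+Rm@[.012,.043])
t=O+Rm@[.005,.073]
print("drop centre",t)
go([.5402,.3341,.12],-9.9+90); go([.5402,.3341,.004],-9.9+90)
E
```

```text
(array([0.5928, 0.0997]), array([160.9, 124.4]), 7.6)
[[0.663842   0.17172852]
 [0.68058033 0.04585104]
 [0.52011505 0.02265391]
 [0.5031063  0.15370809]]
origin [0.6112434  0.02952279] bayleft [0.61745096 0.07373213]
drop centre [0.60654476 0.10254281]
go [0.5402 0.3341 0.12  ] jaw 80.1 shift [ 0.2403 -0.1997 -0.1167] turn [17.2  0.  -0. ]
go [0.5402 0.3341 0.004 ] jaw 80.1 shift [ 0.3563 -0.1997 -0.1167] turn [17.2  0.  -0. ]
```

drive_tool:
  plan:
    - [[0.24,-0.2,-0.117],[17.2,0,0],1]
    - [[0.24,-0.2,-0.117],[17.2,0,0],1]
    - [[0.24,-0.2,-0.117],[17.2,0,0],1]
    - [[0.24,-0.2,-0.117],[17.2,0,0],1]
    - [[0.24,-0.2,-0.117],[17.2,0,0],1]
    - [[0.24,-0.2,-0.117],[17.2,0,0],1]
    - [[0.24,-0.2,-0.117],[17.2,0,0],1]
    - [[0.24,-0.2,-0.117],[17.2,0,0],1]
    - [[0.24,-0.2,-0.117],[17.2,0,0],1]
    - [[0.24,-0.2,-0.117],[17.2,0,0],1]
    - [[0.27,-0.2,-0.117],[17.2,0,0],1]
    - [[0.3,-0.2,-0.117],[17.2,0,0],1]
    - [[0.33,-0.2,-0.117],[17.2,0,0],1]
    - [[0.35,-0.2,-0.117],[17.2,0,0],1]
    - [[0.3575,-0.2,-0.117],[17.2,0,0],1]
    - [[0.3575,-0.2,-0.117],[17.2,0,0],1]
    - [[0.3575,-0.2,-0.117],[17.2,0,0],0.5]
    - [[0.3575,-0.2,-0.117],[17.2,0,0],0.5]
    - [[0.3575,-0.2,-0.117],[17.2,0,0],0.5]
    - [[0.3575,-0.2,-0.117],[17.2,0,0],0.5]

```text
clock: 4.03
tool_pos: [0.5412, 0.3351, 0.0046]
orientation: [-122.5, 89.9, 47.5]
force: [-1.2, 0.0, 6.2]
opening: 0.0669
```

```bash
python3 - <<'E'
from h import *
stat(); go([.6065,.1025,.12],97.6); go([.6065,.1025,.0145+.003],97.6)
E
```

```text
t 4.03 tcp [0.5412 0.3351 0.0046] jaw -99.9 open 0.0669 F [-1.2  0.   6.2] j6 30.8
go [0.6065 0.1025 0.12  ] jaw 97.6 shift [-0.1157  0.2176 -0.1046] turn [-17.5  -0.1   0.1]
go [0.6065 0.1025 0.0175] jaw 97.6 shift [-0.0132  0.2178 -0.1044] turn [-17.5  -0.1   0.1]
```

drive_tool:
  plan:
    - [[-0.03,0,0],[0,0,0],0.5]
    - [[-0.07,0,0],[0,0,0],0.5]
    - [[-0.116,0.02,-0.01],[-2,0,0],0.5]
    - [[-0.116,0.211,-0.1025],[-17.5,0,0],0.5]
    - [[-0.116,0.211,-0.1025],[-17.5,0,0],0.5]
    - [[-0.116,0.211,-0.1025],[-17.5,0,0],0.5]
    - [[-0.116,0.211,-0.1025],[-17.5,0,0],0.5]
    - [[-0.116,0.211,-0.1025],[-17.5,0,0],0.5]
    - [[-0.116,0.211,-0.1025],[-17.5,0,0],0.5]
    - [[-0.116,0.211,-0.1025],[-17.5,0,0],0.5]
    - [[-0.116,0.211,-0.1025],[-17.5,0,0],0.5]
    - [[-0.085,0.211,-0.1025],[-17.5,0,0],0.5]
    - [[-0.055,0.211,-0.1025],[-17.5,0,0],0.5]
    - [[-0.03,0.211,-0.1025],[-17.5,0,0],0.5]
    - [[-0.02,0.211,-0.1025],[-17.5,0,0],0.5]
    - [[-0.0135,0.211,-0.1025],[-17.5,0,0],0.5]
    - [[-0.0135,0.211,-0.1025],[-17.5,0,0],0.5]

```text
clock: 5.45
tool_pos: [0.6056, 0.1104, 0.0176]
orientation: [-134.6, 89.9, 53.0]
force: [0.1, 0.0, -0.1]
opening: 0.0672
```

```bash
python3 - <<'E'
from h import *
stat(); go([.6056,.1094,.12]); go([.45,.20,.30],78.3); go([.3888,.2718,.12],78.3);go([.3888,.2718,.004],78.3)
E
```

```text
t 5.45 tcp [0.6056 0.1104 0.0176] jaw -82.3 open 0.0672 F [ 0.1  0.  -0.1] j6 69.2
go [0.6056 0.1094 0.12  ] jaw -82.3 shift [-0.1024  0.0009 -0.    ] turn [-0.  -0.1  0.1]
go [0.45 0.2  0.3 ] jaw 78.3 shift [-0.2824 -0.1098  0.142 ] turn [19.4 -0.   0.1]
go [0.3888 0.2718 0.12  ] jaw 78.3 shift [-0.1024 -0.1889  0.1932] turn [19.4 -0.   0.1]
go [0.3888 0.2718 0.004 ] jaw 78.3 shift [ 0.0136 -0.1888  0.1933] turn [19.4 -0.   0.1]
```

drive_tool:
  plan:
    - [[0.001,0,0],[0,0,0],0.84]
    - [[0.001,0,0],[0,0,0],0.84]
    - [[0.001,0,0],[0,0,0],0.84]
    - [[-0.03,0,0],[0,0,0],0.84]
    - [[-0.07,0,0],[0,0,0],0.84]
    - [[-0.105,-0.01,0.01],[0,0,0],1]
    - [[-0.105,-0.189,0.193],[19.4,0,0],1]
    - [[-0.105,-0.189,0.193],[19.4,0,0],1]
    - [[-0.105,-0.189,0.193],[19.4,0,0],1]
    - [[-0.105,-0.189,0.193],[19.4,0,0],1]
    - [[-0.105,-0.189,0.193],[19.4,0,0],1]
    - [[-0.105,-0.189,0.193],[19.4,0,0],1]
    - [[-0.105,-0.189,0.193],[19.4,0,0],1]
    - [[-0.105,-0.189,0.193],[19.4,0,0],1]
    - [[-0.075,-0.189,0.193],[19.4,0,0],1]
    - [[-0.045,-0.189,0.193],[19.4,0,0],1]
    - [[-0.02,-0.189,0.193],[19.4,0,0],1]
    - [[0,-0.189,0.193],[19.4,0,0],1]
    - [[0.014,-0.189,0.193],[19.4,0,0],1]
    - [[0.014,-0.189,0.193],[19.4,0,0],1]

```text
clock: 7.12
tool_pos: [0.389, 0.2708, 0.0017]
orientation: [72.0, 89.9, -119.8]
force: [-1.1, -0.0, 0.9]
opening: 0.0876
```

drive_tool:
  plan:
    - [[0,0,0],[0,0,0],0.5]
    - [[0,0,0],[0,0,0],0.5]
    - [[0,0,0],[0,0,0],0.5]
    - [[0,0,0],[0,0,0],0.5]
    - [[0,0,0],[0,0,0],0.5]

```text
clock: 7.53
tool_pos: [0.3895, 0.2714, 0.0027]
orientation: [-152.7, 90.0, 15.5]
force: [0.4, -1.1, 4.8]
opening: 0.0675
```

```bash
python3 - <<'E'
from h import *
stat(); go([.6056,.1094,.12],97.6); go([.6056,.1094,.0265],97.6)
im=ctrl.snapshot("top"); cv2.imwrite("pics/top1.png",cv2.resize(im[120:270,200:350],None,fx=4,fy=4,interpolation=cv2.INTER_CUBIC))
E
```

```text
t 7.53 tcp [0.3895 0.2714 0.0027] jaw -101.8 open 0.0675 F [ 0.4 -1.1  4.8] j6 19.5
go [0.6056 0.1094 0.12  ] jaw 97.6 shift [-0.1172  0.1144 -0.2446] turn [-19.4  -0.    0. ]
go [0.6056 0.1094 0.0265] jaw 97.6 shift [-0.0237  0.1145 -0.2446] turn [-19.4  -0.    0. ]
```

View pics/top1.png

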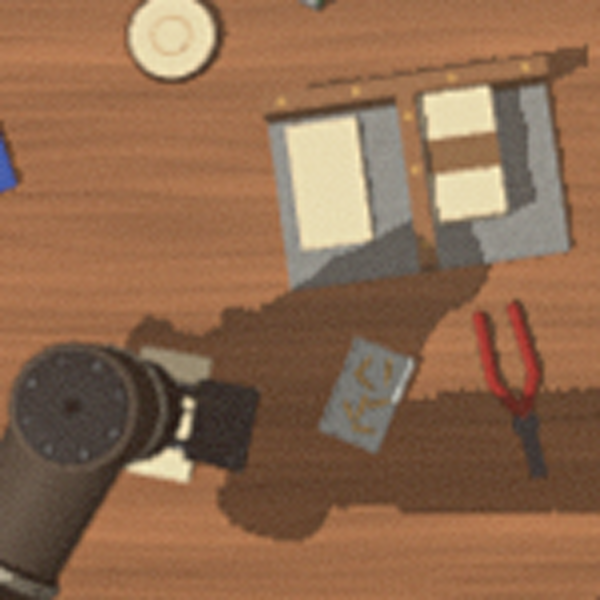

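drive_tool:
  plan:
    - [[-0.03,0,0],[0,0,0],0.5]
    - [[-0.07,0,0],[0,0,0],0.5]
    - [[-0.117,0.01,-0.02],[-2,0,0],0.5]
    - [[-0.117,0.1145,-0.2446],[-19.4,0,0],0.5]
    - [[-0.117,0.1145,-0.2446],[-19.4,0,0],0.5]
    - [[-0.117,0.1145,-0.2446],[-19.4,0,0],0.5]
    - [[-0.117,0.1145,-0.2446],[-19.4,0,0],0.5]
    - [[-0.117,0.1145,-0.2446],[-19.4,0,0],0.5]
    - [[-0.117,0.1145,-0.2446],[-19.4,0,0],0.5]
    - [[-0.117,0.1145,-0.2446],[-19.4,0,0],0.5]
    - [[-0.117,0.1145,-0.2446],[-19.4,0,0],0.5]
    - [[-0.117,0.1145,-0.2446],[-19.4,0,0],0.5]
    - [[-0.09,0.1145,-0.2446],[-19.4,0,0],0.5]
    - [[-0.06,0.1145,-0.2446],[-19.4,0,0],0.5]
    - [[-0.04,0.1145,-0.2446],[-19.4,0,0],0.5]
    - [[-0.028,0.1145,-0.2446],[-19.4,0,0],0.5]
    - [[-0.0215,0.1145,-0.2446],[-19.4,0,0],0.5]
    - [[-0.0215,0.1145,-0.2446],[-19.4,0,0],0.5]

```text
clock: 9.08
tool_pos: [0.6049, 0.1099, 0.0238]
orientation: [33.8, 89.9, -138.5]
force: [0.1, 0.3, -0.6]
opening: 0.0676
```

```bash
python3 - <<'E'
from h import *
stat(); go([.37,-.08,.32],87);go([.37,-.25,.30],87);
E
```

```text
t 9.08 tcp [0.6049 0.1099 0.0238] jaw -82.3 open 0.0676 F [ 0.1  0.3 -0.6] j6 69.2
go [ 0.37 -0.08  0.32] jaw 87 shift [-0.2959  0.1569  0.2585] turn [10.7  0.  -0. ]
go [ 0.37 -0.25  0.3 ] jaw 87 shift [-0.2758  0.3253  0.2812] turn [10.7  0.  -0. ]
```

drive_tool:
  plan:
    - [[0.001,0,0],[0,0,0],0.84]
    - [[0.001,0,0],[0,0,0],0.84]
    - [[0.001,0,0],[0,0,0],0.84]
    - [[-0.03,0,0],[0,0,0],0.84]
    - [[-0.07,0,0],[0,0,0],0.84]
    - [[-0.11,0,0],[0,0,0],1]
    - [[-0.32,0.331,0.232],[10.7,0,0],1]
    - [[-0.32,0.331,0.232],[10.7,0,0],1]
    - [[-0.32,0.331,0.232],[10.7,0,0],1]
    - [[-0.32,0.331,0.232],[10.7,0,0],1]
    - [[-0.32,0.331,0.232],[10.7,0,0],1]
    - [[-0.32,0.331,0.232],[10.7,0,0],1]
    - [[-0.32,0.331,0.232],[10.7,0,0],1]
    - [[-0.32,0.331,0.232],[10.7,0,0],1]
    - [[-0.32,0.331,0.232],[10.7,0,0],1]
    - [[-0.32,0.331,0.232],[10.7,0,0],1]
    - [[-0.32,0.331,0.232],[10.7,0,0],1]
    - [[-0.32,0.331,0.232],[10.7,0,0],1]
    - [[-0.32,0.331,0.232],[10.7,0,0],1]
    - [[-0.32,0.331,0.232],[10.7,0,0],1]

```text
clock: 10.75
tool_pos: [0.4192, -0.2489, 0.3444]
orientation: [137.3, 90.0, -45.8]
force: [-0.3, 0.6, -0.1]
opening: 0.0877
```

```bash
python3 - <<'E'
from h import *
c,im=look("w2",("blank1","weight"),{"blank1":.016,"weight":.014})
E
```

```text
t 10.75 tcp [ 0.4192 -0.2489  0.3444] jaw -93.1 open 0.0877 F [-0.3  0.6 -0.1] j6 94.5
blank1 0.82 [337. 152.] [ 0.4007 -0.271 ] [119.3  69.3] -13.0
blank1 0.82 [92. 58.] [0.6055 0.1178] [126.9  76.5] 8.0
blank1 0.64 [116.  67.] [0.6078 0.078 ] [112.2   5.6] 7.7
blank1 0.64 [360. 243.] [ 0.235  -0.3021] [122.5  69.5] -35.1
weight 0.8 [372.  60.] [ 0.5764 -0.3322] [90.9 51.6] -88.4
```

View pics/w2.png

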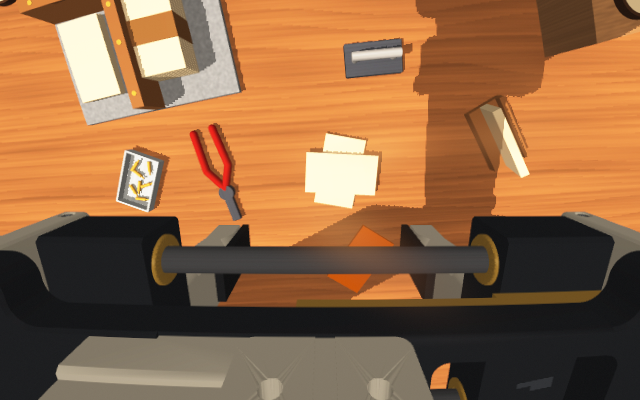

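```bash
python3 - <<'E'
from h import *
im=cv2.imread("pics/w2.png")
cv2.imwrite("pics/w2c.png",cv2.resize(im[120:220,290:400],None,fx=6,fy=6,interpolation=cv2.INTER_CUBIC))
E
```

```text
(no output)
```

View pics/w2c.png

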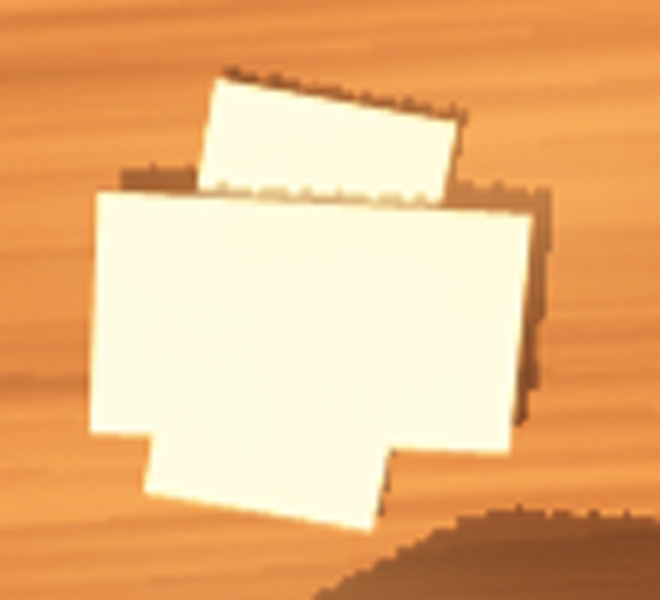

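```bash
python3 - <<'E'
from h import *
c=ctrl.get_calibration("wrist")
f=lambda p:np.array(p)/6+[290,120]
for nm,p,z in(("top",[(97,192),(532,212),(510,453),(90,432)],.016),("bot",[(215,78),(460,120),(373,530),(145,492)],.008)):
    q=unproj(c,f(p),z)[:,:2]; m=cv2.minAreaRect((q*1000).astype(np.float32)); print(nm,q.mean(0),np.linalg.norm(np.roll(q,1,0)-q,axis=1),m)
    for i in(0,1): e=q[i+1]-q[i]; print(np.degrees(np.arctan2(e[1],e[0])))
E
```

```text
top [ 0.39610588 -0.27439525] [0.06836823 0.12054629 0.06915599 0.12051195] ((395.9090270996094, -274.3853759765625), (120.5462875366211, 69.15595245361328), 84.51807403564453)
-95.48191229997617
174.4878856394311
bot [ 0.39856403 -0.2720363 ] [0.12068471 0.06906818 0.12114556 0.0681009 ] ((398.5457763671875, -272.2799072265625), (69.0675277709961, 121.14169311523438), 77.36839294433594)
-102.38333057467972
166.91114156360857
```

drive_tool:
  plan:
    - [[0.224,0.0267,0.0218],[92.4,0,0],1]
    - [[0.224,0.0267,0.0218],[92.4,0,0],1]
    - [[0.224,0.0267,0.0218],[92.4,0,0],1]
    - [[0.224,0.0267,0.0218],[92.4,0,0],1]
    - [[0.224,0.0267,0.0218],[92.4,0,0],1]
    - [[0.224,0.0267,0.0218],[92.4,0,0],1]
    - [[0.224,0.0267,0.0218],[92.4,0,0],1]
    - [[0.224,0.0267,0.0218],[92.4,0,0],1]
    - [[0.224,0.0267,0.0218],[92.4,0,0],1]
    - [[0.224,0.0267,0.0218],[92.4,0,0],1]
    - [[0.224,0.0267,0.0218],[92.4,0,0],1]
    - [[0.224,0.0267,0.0218],[92.4,0,0],1]
    - [[0.224,0.0267,0.0218],[92.4,0,0],1]
    - [[0.224,0.0267,0.0218],[92.4,0,0],1]
    - [[0.224,0.0267,0.0218],[92.4,0,0],1]

```text
clock: 12.15
tool_pos: [0.3964, -0.273, 0.1192]
orientation: [97.2, 89.9, -177.8]
force: [1.1, -0.4, -0.4]
opening: 0.0873
```

```bash
python3 - <<'E'
from h import *
stat(); go([.396,-.2744,.0115],-5.5)
E
```

```text
t 12.15 tcp [ 0.3964 -0.273   0.1192] jaw 175.0 open 0.0873 F [ 1.1 -0.4 -0.4] j6 6.0
go [ 0.396  -0.2744  0.0115] jaw -5.5 shift [ 0.1077  0.     -0.0014] turn [ 0.5 -0.  -0.1]
```

drive_tool:
  plan:
    - [[0.03,0,-0.001],[0.5,0,0],1]
    - [[0.06,0,-0.001],[0.5,0,0],1]
    - [[0.085,0,-0.001],[0.5,0,0],1]
    - [[0.1,0,-0.001],[0.5,0,0],1]
    - [[0.1075,0,-0.001],[0.5,0,0],1]
    - [[0.1075,0,-0.001],[0.5,0,0],1]
    - [[0.1075,0,-0.001],[0.5,0,0],0.5]
    - [[0.1075,0,-0.001],[0.5,0,0],0.5]
    - [[0.1075,0,-0.001],[0.5,0,0],0.5]
    - [[0.1075,0,-0.001],[0.5,0,0],0.5]
    - [[0.08,0,-0.001],[0.5,0,0],0.5]
    - [[0.05,0,-0.001],[0.5,0,0],0.5]
    - [[0.01,0,-0.001],[0.5,0,0],0.5]
    - [[-0.01,0,-0.001],[0.5,0,0],0.5]

```text
clock: 13.32
tool_pos: [0.3978, -0.2747, 0.1339]
orientation: [-125.6, 89.8, -41.1]
force: [2.1, -0.9, 0.0]
opening: 0.0673
```

```bash
python3 - <<'E'
from h import *
c,im=look("w3",())
cv2.imwrite("pics/w3t.png",np.vstack([cv2.resize(im,(480,300)),cv2.resize(ctrl.snapshot("top")[120:270,220:460],(480,300))]))
go([.6056,.1094,.13],97.6); go([.6056,.1094,.0325],97.6)
E
```

```text
t 13.32 tcp [ 0.3978 -0.2747  0.1339] jaw 174.5 open 0.0673 F [ 2.1 -0.9  0. ] j6 5.6
go [0.6056 0.1094 0.13  ] jaw 97.6 shift [ 0.0043 -0.1688  0.4023] turn [76.9  0.1  0.4]
go [0.6056 0.1094 0.0325] jaw 97.6 shift [ 0.1018 -0.1682  0.4025] turn [76.9  0.1  0.4]
```

View pics/w3t.png

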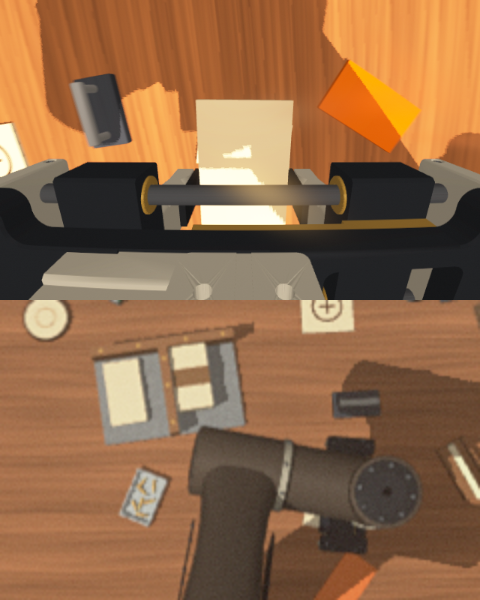

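drive_tool:
  plan:
    - [[0.004,-0.1688,0.4023],[-103.1,0,0],0.5]
    - [[0.004,-0.1688,0.4023],[-103.1,0,0],0.5]
    - [[0.004,-0.1688,0.4023],[-103.1,0,0],0.5]
    - [[0.004,-0.1688,0.4023],[-103.1,0,0],0.5]
    - [[0.004,-0.1688,0.4023],[-103.1,0,0],0.5]
    - [[0.004,-0.1688,0.4023],[-103.1,0,0],0.5]
    - [[0.004,-0.1688,0.4023],[-103.1,0,0],0.5]
    - [[0.004,-0.1688,0.4023],[-103.1,0,0],0.5]
    - [[0.004,-0.1688,0.4023],[-103.1,0,0],0.5]
    - [[0.004,-0.1688,0.4023],[-103.1,0,0],0.5]
    - [[0.004,-0.1688,0.4023],[-103.1,0,0],0.5]
    - [[0.004,-0.1688,0.4023],[-103.1,0,0],0.5]
    - [[0.004,-0.1688,0.4023],[-103.1,0,0],0.5]
    - [[0.004,-0.1688,0.4023],[-103.1,0,0],0.5]
    - [[0.004,-0.1688,0.4023],[-103.1,0,0],0.5]
    - [[0.004,-0.1688,0.4023],[-103.1,0,0],0.5]
    - [[0.004,-0.1688,0.4023],[-103.1,0,0],0.5]

```text
clock: 14.83
tool_pos: [0.6053, 0.1094, 0.1302]
orientation: [147.9, 89.6, -24.6]
force: [0.1, 0.7, -0.4]
opening: 0.067
```

```bash
python3 - <<'E'
from h import *
stat();go([.6056,.1094,.033],97.6)
E
```

```text
t 14.83 tcp [0.6053 0.1094 0.1302] jaw -82.5 open 0.067 F [ 0.1  0.7 -0.4] j6 68.7
go [0.6056 0.1094 0.033 ] jaw 97.6 shift [ 0.0972 -0.0003  0.0002] turn [-0.1 -0.3 -0.2]
```

drive_tool:
  plan:
    - [[0.03,0,0],[0,0,0],0.5]
    - [[0.06,0,0],[0,0,0],0.5]
    - [[0.08,0,0],[0,0,0],0.5]
    - [[0.09,0,0],[0,0,0],0.5]
    - [[0.097,0,0],[0,0,0],0.5]
    - [[0.097,0,0],[0,0,0],0.5]
    - [[0.097,0,0],[0,0,0],0.84]
    - [[0.097,0,0],[0,0,0],0.84]
    - [[0.097,0,0],[0,0,0],0.84]
    - [[0.06,0,0],[0,0,0],0.84]
    - [[0.02,0,0],[0,0,0],0.84]
    - [[-0.02,0,0],[0,0,0],1]
    - [[-0.06,0,0],[0,0,0],1]

```text
clock: 15.92
tool_pos: [0.6048, 0.1094, 0.1927]
orientation: [152.3, 89.6, -20.2]
force: [1.7, 0.8, 0.2]
opening: 0.082
```

```bash
python3 - <<'E'
from h import *
stat();go([.42,-.25,.34],-93)
E
```

```text
t 15.92 tcp [0.6048 0.1094 0.1927] jaw -82.5 open 0.082 F [1.7 0.8 0.2] j6 68.7
go [ 0.42 -0.25  0.34] jaw -93 shift [-0.1476  0.3327  0.2291] turn [10.5 -0.4 -0.2]
```

drive_tool:
  plan:
    - [[-0.147,0.333,0.229],[10.5,-0.4,0],1]
    - [[-0.147,0.333,0.229],[10.5,-0.4,0],1]
    - [[-0.147,0.333,0.229],[10.5,-0.4,0],1]
    - [[-0.147,0.333,0.229],[10.5,-0.4,0],1]
    - [[-0.147,0.333,0.229],[10.5,-0.4,0],1]
    - [[-0.147,0.333,0.229],[10.5,-0.4,0],1]
    - [[-0.147,0.333,0.229],[10.5,-0.4,0],1]
    - [[-0.147,0.333,0.229],[10.5,-0.4,0],1]
    - [[-0.147,0.333,0.229],[10.5,-0.4,0],1]
    - [[-0.147,0.333,0.229],[10.5,-0.4,0],1]
    - [[-0.147,0.333,0.229],[10.5,-0.4,0],1]
    - [[-0.147,0.333,0.229],[10.5,-0.4,0],1]
    - [[-0.147,0.333,0.229],[10.5,-0.4,0],1]

```text
clock: 17.0
tool_pos: [0.4197, -0.2509, 0.3402]
orientation: [124.0, 89.8, -59.1]
force: [-0.3, 0.1, -0.0]
opening: 0.0874
```

```bash
python3 - <<'E'
from h import *
c,im=look("w4",("blank1","weight"),{"weight":.014})
E
```

```text
t 17.0 tcp [ 0.4197 -0.2509  0.3402] jaw -93.2 open 0.0874 F [-0.3  0.1 -0. ] j6 94.5
blank1 0.85 [357. 274.] [ 0.2311 -0.3039] [122.7  71.5] -35.7
blank1 0.83 [340. 172.] [ 0.3993 -0.2718] [120.8  68.2] -13.1
blank1 0.79 [105.  93.] [0.5891 0.0954] [131.6  59.3] -25.4
blank1 0.65 [221. 171.] [ 0.4049 -0.0668] [167.5  53.6] 15.3
blank1 0.61 [107.  49.] [0.6118 0.0832] [121.1   7.6] 9.2
weight 0.77 [373.  58.] [ 0.5761 -0.3326] [91.7 50.9] -87.7
```

View pics/w4.png

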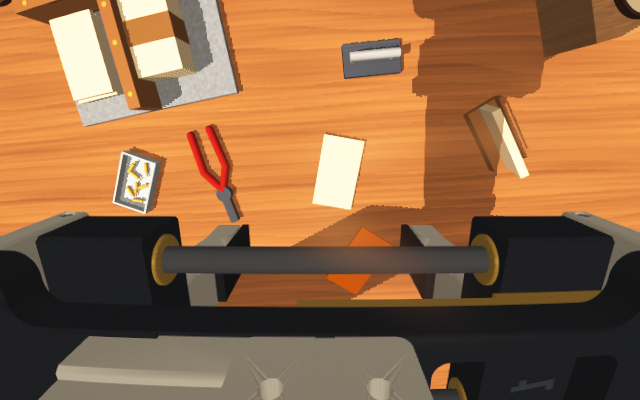

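drive_tool:
  plan:
    - [[0.22,0.022,0.0192],[9.9,0,0],1]
    - [[0.22,0.022,0.0192],[9.9,0,0],1]
    - [[0.22,0.022,0.0192],[9.9,0,0],1]
    - [[0.22,0.022,0.0192],[9.9,0,0],1]
    - [[0.22,0.022,0.0192],[9.9,0,0],1]
    - [[0.22,0.022,0.0192],[9.9,0,0],1]
    - [[0.22,0.022,0.0192],[9.9,0,0],1]
    - [[0.25,0.022,0.0192],[9.9,0,0],1]
    - [[0.28,0.022,0.0192],[9.9,0,0],1]
    - [[0.31,0.022,0.0192],[9.9,0,0],1]
    - [[0.328,0.022,0.0192],[9.9,0,0],1]
    - [[0.337,0.022,0.0192],[9.9,0,0],1]
    - [[0.337,0.022,0.0192],[9.9,0,0],1]
    - [[0.337,0.022,0.0192],[9.9,0,0],0.5]
    - [[0.337,0.022,0.0192],[9.9,0,0],0.5]
    - [[0.337,0.022,0.0192],[9.9,0,0],0.5]
    - [[0.337,0.022,0.0192],[9.9,0,0],0.5]
    - [[0.337,0.022,0.0192],[9.9,0,0],0.5]

```text
clock: 18.65
tool_pos: [0.4007, -0.2716, 0.0034]
orientation: [132.6, 89.8, -60.3]
force: [0.5, 1.7, 7.7]
opening: 0.0673
```

```bash
python3 - <<'E'
from h import *
stat();go([.6056,.1094,.15],97.6)
E
```

```text
t 18.65 tcp [ 0.4007 -0.2716  0.0034] jaw -102.9 open 0.0673 F [0.5 1.7 7.7] j6 87.6
go [0.6056 0.1094 0.15  ] jaw 97.6 shift [-0.1474 -0.4167 -0.1153] turn [-20.5  -0.1  -0.2]
```

drive_tool:
  plan:
    - [[-0.03,0,0],[0,0,0],0.5]
    - [[-0.07,0,0],[0,0,0],0.5]
    - [[-0.11,0,0],[0,0,0],0.5]
    - [[-0.147,-0.02,-0.01],[-2,0,0],0.5]
    - [[-0.147,-0.4167,-0.1153],[-20.5,0,0],0.5]
    - [[-0.147,-0.4167,-0.1153],[-20.5,0,0],0.5]
    - [[-0.147,-0.4167,-0.1153],[-20.5,0,0],0.5]
    - [[-0.147,-0.4167,-0.1153],[-20.5,0,0],0.5]
    - [[-0.147,-0.4167,-0.1153],[-20.5,0,0],0.5]
    - [[-0.147,-0.4167,-0.1153],[-20.5,0,0],0.5]
    - [[-0.147,-0.4167,-0.1153],[-20.5,0,0],0.5]
    - [[-0.147,-0.4167,-0.1153],[-20.5,0,0],0.5]
    - [[-0.147,-0.4167,-0.1153],[-20.5,0,0],0.5]
    - [[-0.147,-0.4167,-0.1153],[-20.5,0,0],0.5]
    - [[-0.147,-0.4167,-0.1153],[-20.5,0,0],0.5]
    - [[-0.147,-0.4167,-0.1153],[-20.5,0,0],0.5]
    - [[-0.147,-0.4167,-0.1153],[-20.5,0,0],0.5]
    - [[-0.147,-0.4167,-0.1153],[-20.5,0,0],0.5]

```text
clock: 20.15
tool_pos: [0.6051, 0.1086, 0.1497]
orientation: [106.7, 89.8, -65.7]
force: [0.4, -1.1, -1.2]
opening: 0.0675
```

```bash
python3 - <<'E'
from h import *
stat();go([.6056,.1094,.0405],97.6)
E
```

```text
t 20.15 tcp [0.6051 0.1086 0.1497] jaw -82.4 open 0.0675 F [ 0.4 -1.1 -1.2] j6 69.0
go [0.6056 0.1094 0.0405] jaw 97.6 shift [ 0.1092 -0.001  -0.0005] turn [ 0.  -0.1 -0.2]
```

Lower, release, lift and then look from further back.

drive_tool:
  plan:
    - [[0.03,0,0],[0,0,0],0.5]
    - [[0.06,0,0],[0,0,0],0.5]
    - [[0.085,0,0],[0,0,0],0.5]
    - [[0.1,0,0],[0,0,0],0.5]
    - [[0.109,0,0],[0,0,0],0.5]
    - [[0.109,0,0],[0,0,0],0.5]
    - [[0.109,0,0],[0,0,0],0.84]
    - [[0.109,0,0],[0,0,0],0.84]
    - [[0.109,0,0],[0,0,0],0.84]
    - [[0.07,0,0],[0,0,0],0.84]
    - [[0.03,0,0],[0,0,0],0.84]
    - [[-0.01,0,0],[0,0,0],1]
    - [[-0.05,0,0],[0,0,0],1]
    - [[-0.09,0.0,0.03],[0,0,0],1]
    - [[-0.12,0.0,0.06],[0,0,0],1]
    - [[-0.12,0.0,0.07],[0,0,0],1]
    - [[-0.12,0.0,0.07],[0,0,0],1]

```text
clock: 21.57
tool_pos: [0.5344, 0.0997, 0.2747]
orientation: [-179.7, 89.5, 7.9]
force: [0.0, 0.2, -0.6]
opening: 0.0873
```

```bash
python3 - <<'E'
from jig import *
c,im=look("w5",("blank1",),{"blank1":.044})
a=np.radians(7.6);Rm=np.array([[np.cos(a),-np.sin(a)],[np.sin(a),np.cos(a)]]);O=np.array([.6112,.0295])
# overlay board model
def P(x,y,z): return np.r_[O+Rm@[x,y],z]
for z,poly in((.012,[(-.09,.009),(.072,.009),(.072,.135),(-.09,.135)]),(.072,[(.072,.135),(.072,.009),(-.09,.009),(-.09,-.009),(.072,-.009)])):
    q=proj(c,[P(x,y,z) for x,y in poly]); cv2.polylines(im,[np.int32(np.round(q*16))],False,(0,0,255),1,cv2.LINE_AA,4)
x,y,w,h=230,0,180,150
cv2.imwrite("pics/w5c.png",cv2.resize(im[0:180,200:440],None,fx=3.3,fy=3.3,interpolation=cv2.INTER_CUBIC))
E
```

```text
t 21.57 tcp [0.5344 0.0997 0.2747] jaw -82.4 open 0.0873 F [ 0.   0.2 -0.6] j6 66.2
blank1 0.78 [70. 70.] [0.6207 0.4508] [117.   66.2] -71.1
blank1 0.69 [326. 115.] [0.6033 0.1082] [119.9  68.5] 7.2
blank1 0.6 [327.  68.] [0.6197 0.1361] [130.7  56.6] -22.9
blank1 0.57 [300.  72.] [0.6478 0.1501] [15.6  1.3] 6.6
```

View pics/w5c.png

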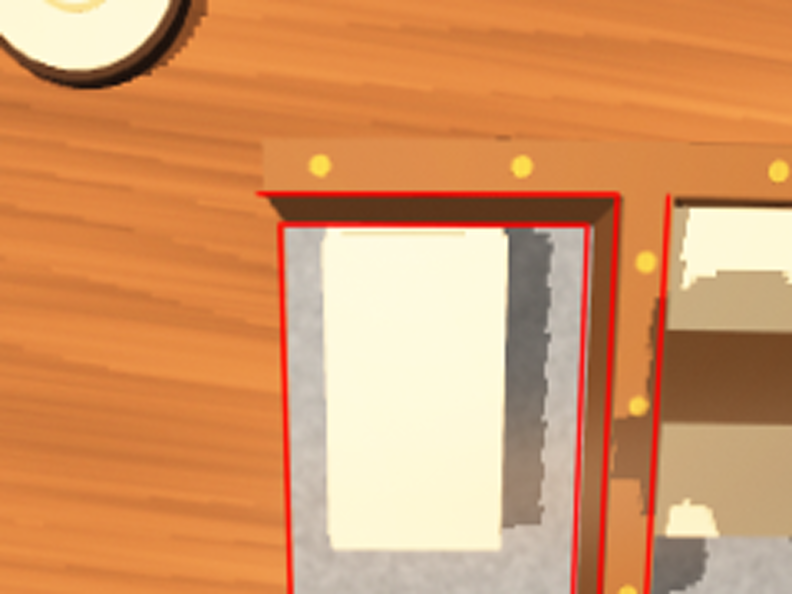

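```bash
cat >> h.py <<'E'
A7=np.radians(7.6);Rm=np.array([[np.cos(A7),-np.sin(A7)],[np.sin(A7),np.cos(A7)]]);O=np.array([.6112,.0285])
def W(x,y,z): return np.r_[O+Rm@[x,y],z]
def bd():
    p,r=tool(); f=obs()["force"][:2]; print("board xy",np.round(Rm.T@(p[:2]-O),4),"z",round(p[2],4),"F board",np.round(Rm.T@f,1))
E
python3 - <<'E'
from h import *
bd(); go(W(.003,.145,.12),-172.4);go(W(.003,.145,.016),-172.4)
E
```

```text
board xy [-0.0657  0.0808] z 0.2712 F board [-0.1  0.5]
go [0.595  0.1726 0.12  ] jaw -172.4 shift [ 0.1514 -0.0644 -0.0682] turn [-90.   -0.1  -0.3]
go [0.595  0.1726 0.016 ] jaw -172.4 shift [ 0.2554 -0.0646 -0.0677] turn [-90.   -0.1  -0.3]
```

drive_tool:
  plan:
    - [[0.05,-0.0645,-0.068],[90,0,0],0.8]
    - [[0.05,-0.0645,-0.068],[90,0,0],0.8]
    - [[0.05,-0.0645,-0.068],[90,0,0],0.8]
    - [[0.05,-0.0645,-0.068],[90,0,0],0.8]
    - [[0.1,-0.0645,-0.068],[90,0,0],0.8]
    - [[0.1,-0.0645,-0.068],[90,0,0],0.8]
    - [[0.15,-0.0645,-0.068],[90,0,0],0.8]
    - [[0.15,-0.0645,-0.068],[90,0,0],0.8]
    - [[0.15,-0.0645,-0.068],[90,0,0],0.8]
    - [[0.15,-0.0645,-0.068],[90,0,0],0.8]
    - [[0.15,-0.0645,-0.068],[90,0,0],0.8]
    - [[0.15,-0.0645,-0.068],[90,0,0],0.8]
    - [[0.15,-0.0645,-0.068],[90,0,0],0.8]
    - [[0.15,-0.0645,-0.068],[90,0,0],0.8]
    - [[0.18,-0.0645,-0.068],[90,0,0],0.8]
    - [[0.21,-0.0645,-0.068],[90,0,0],0.8]
    - [[0.24,-0.0645,-0.068],[90,0,0],0.8]
    - [[0.255,-0.0645,-0.068],[90,0,0],0.8]
    - [[0.255,-0.0645,-0.068],[90,0,0],0.8]

```text
clock: 23.25
tool_pos: [0.5928, 0.1709, 0.0114]
orientation: [142.9, 89.7, -119.4]
force: [-0.4, 0.1, 0.2]
opening: 0.0699
```

```bash
python3 - <<'E'
from h import *
stat();bd(); go(W(.003,.0885,.016),-172.4)
E
```

```text
t 23.25 tcp [0.5928 0.1709 0.0114] jaw -172.3 open 0.0699 F [-0.4  0.1  0.2] j6 -26.7
board xy [0.0005 0.1436] z 0.0114 F board [-0.4  0.2]
go [0.6025 0.1166 0.016 ] jaw -172.4 shift [-0.0043 -0.0023 -0.0551] turn [ 0.1 -0.3 -0.2]
```

drive_tool:
  plan:
    - [[-0.005,0,0],[0,-0.3,0],0.8]
    - [[-0.005,-0.002,0],[0,-0.3,0],0.8]
    - [[-0.005,-0.002,-0.01],[0,-0.3,0],0.8]
    - [[-0.005,-0.002,-0.018],[0,-0.3,0],0.8]
    - [[-0.005,-0.002,-0.026],[0,-0.3,0],0.8]
    - [[-0.005,-0.002,-0.034],[0,-0.3,0],0.8]
    - [[-0.005,-0.002,-0.042],[0,-0.3,0],0.8]
    - [[-0.005,-0.002,-0.048],[0,-0.3,0],0.8]
    - [[-0.005,-0.002,-0.052],[0,-0.3,0],0.8]
    - [[-0.005,-0.002,-0.053],[0,-0.3,0],0.8]
    - [[-0.005,-0.002,-0.053],[0,-0.3,0],0.8]

```text
clock: 24.17
tool_pos: [0.6028, 0.1183, 0.0175]
orientation: [57.2, 89.9, 154.9]
force: [0.6, 2.1, 5.5]
opening: 0.07
```

```bash
python3 - <<'E'
from h import *
stat();bd()
E
```

```text
t 24.17 tcp [0.6028 0.1183 0.0175] jaw -172.3 open 0.07 F [0.6 2.1 5.5] j6 -21.4
board xy [0.0035 0.0902] z 0.0175 F board [0.8 2.1]
```

drive_tool:
  plan:
    - [[-0.001,0,0],[0,0,0],0.8]
    - [[-0.001,0,-0.0015],[0,0,0],0.8]
    - [[-0.001,0,-0.0015],[0,0,0],0.8]

```text
clock: 24.42
tool_pos: [0.6028, 0.1163, 0.0185]
orientation: [64.7, 89.9, 162.4]
force: [1.1, 2.0, -0.2]
opening: 0.0702
```

```bash
python3 - <<'E'
from h import *
stat();bd()
im=ctrl.snapshot("side"); c=ctrl.get_calibration("side")
u,v=proj(c,[W(.01,.08,.03)])[0].astype(int);print(u,v)
a=cv2.resize(im[v-50:v+50,u-65:u+65],None,fx=6,fy=6,interpolation=cv2.INTER_CUBIC); cv2.imwrite("pics/s1.png",a)
E
```

```text
t 24.42 tcp [0.6028 0.1163 0.0185] jaw -172.3 open 0.0702 F [ 1.1  2.  -0.2] j6 -21.3
board xy [0.0033 0.0881] z 0.0185 F board [1.4 1.8]
320 176
```

View pics/s1.png

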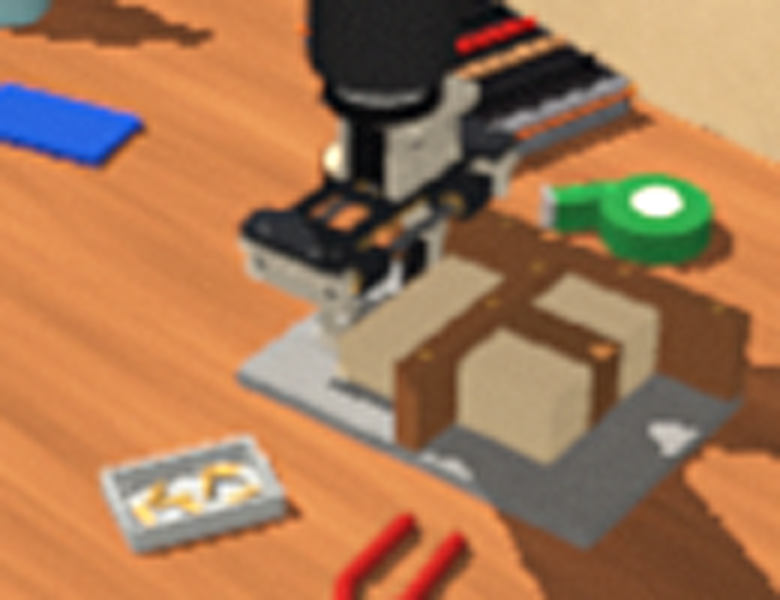

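drive_tool:
  plan:
    - [[0,0,-0.001],[0,0,0],0.8]
    - [[0,0,-0.002],[0,0,0],0.8]
    - [[0,0,-0.0025],[0,0,0],0.8]

```text
clock: 24.72
tool_pos: [0.6029, 0.1149, 0.0183]
orientation: [38.8, 89.8, 136.5]
force: [-3.5, 10.5, 2.2]
opening: 0.0698
```

```bash
python3 - <<'E'
from h import *
stat();bd()
E
```

```text
t 24.72 tcp [0.6029 0.1149 0.0183] jaw -172.3 open 0.0698 F [-3.5 10.5  2.2] j6 -21.1
board xy [0.0032 0.0867] z 0.0183 F board [-2.1 10.9]
```

```bash
python3 - <<'E'
from h import *
go(W(-.10,.045,.12));go(W(-.10,.045,.0165))
E
```

```text
go [0.5061 0.0599 0.12  ] jaw -172.3 shift [-0.1016  0.1035 -0.0414] turn [-0.   0.1 -0.1]
go [0.5061 0.0599 0.0165] jaw -172.3 shift [ 0.0019  0.1033 -0.0416] turn [-0.   0.1 -0.1]
```

drive_tool:
  plan:
    - [[0,0,0.02],[0,0,0],0.8]
    - [[-0.01,0,0.03],[0,0,0],0.8]
    - [[-0.05,0,0.03],[0,0,0],0.8]
    - [[-0.09,0,0.03],[0,0,0],0.2]
    - [[-0.102,0.1035,-0.0415],[-90,0,0],0.2]
    - [[-0.102,0.1035,-0.0415],[-90,0,0],0.2]
    - [[-0.102,0.1035,-0.0415],[-90,0,0],0.2]
    - [[-0.102,0.1035,-0.0415],[-90,0,0],0.2]
    - [[-0.102,0.1035,-0.0415],[-90,0,0],0.2]
    - [[-0.102,0.1035,-0.0415],[-90,0,0],0.2]
    - [[-0.102,0.1035,-0.0415],[-90,0,0],0.2]
    - [[-0.102,0.1035,-0.0415],[-90,0,0],0.2]
    - [[-0.102,0.1035,-0.0415],[-90,0,0],0.2]
    - [[-0.102,0.1035,-0.0415],[-90,0,0],0.2]
    - [[-0.102,0.1035,-0.0415],[-90,0,0],0.2]
    - [[-0.102,0.1035,-0.0415],[-90,0,0],0.2]
    - [[-0.102,0.1035,-0.0415],[-90,0,0],0.2]
    - [[-0.102,0.1035,-0.0415],[-90,0,0],0.2]
    - [[-0.102,0.1035,-0.0415],[-90,0,0],0.2]

```text
clock: 26.3
tool_pos: [0.506, 0.0596, 0.1207]
orientation: [-48.9, 89.8, 138.6]
force: [-0.7, 0.2, -0.1]
opening: 0.0172
```

```bash
python3 - <<'E'
from h import *
stat();bd();go(W(-.10,.045,.0165),-82.4);go(W(-.062,.045,.0165),-82.4)
E
```

```text
t 26.3 tcp [0.506  0.0596 0.1207] jaw -82.5 open 0.0172 F [-0.7  0.2 -0.1] j6 68.9
board xy [-0.1002  0.0448] z 0.1207 F board [-0.6  0.2]
go [0.5061 0.0599 0.0165] jaw -82.4 shift [ 0.1042  0.     -0.0004] turn [-0.1  0.1  0.1]
go [0.5438 0.0649 0.0165] jaw -82.4 shift [ 0.1042 -0.     -0.0384] turn [-0.1  0.1  0.1]
```

drive_tool:
  plan:
    - [[0.03,0,0],[0,0,0],0.2]
    - [[0.06,0,0],[0,0,0],0.2]
    - [[0.09,0,0],[0,0,0],0.2]
    - [[0.1035,0,0],[0,0,0],0.2]
    - [[0.1035,0,0],[0,0,0],0.2]
    - [[0.1035,0,-0.01],[0,0,0],0.2]
    - [[0.1035,0,-0.02],[0,0,0],0.2]
    - [[0.1035,0,-0.028],[0,0,0],0.2]
    - [[0.1035,0,-0.034],[0,0,0],0.2]
    - [[0.1035,0,-0.038],[0,0,0],0.2]
    - [[0.1035,0,-0.039],[0,0,0],0.2]
    - [[0.1035,0,-0.039],[0,0,0],0.2]

```text
clock: 27.3
tool_pos: [0.5435, 0.0647, 0.0177]
orientation: [-27.9, 89.7, 159.5]
force: [-5.7, 0.4, 5.4]
opening: 0.0176
```

```bash
python3 - <<'E'
from h import *
stat();bd()
E
```

```text
t 27.3 tcp [0.5435 0.0647 0.0177] jaw -82.5 open 0.0176 F [-5.7  0.4  5.4] j6 70.5
board xy [-0.0624  0.0448] z 0.0177 F board [-5.5  1.2]
```

drive_tool:
  plan:
    - [[-0.0015,0,0],[0,0,0],0.2]
    - [[-0.0015,0,-0.001],[0,0,0],0.2]
    - [[-0.0015,0,-0.002],[0,0,0],0.2]
    - [[-0.0015,0,-0.003],[0,0,0],0.2]
    - [[-0.0015,0,-0.003],[0,0,0],0.2]

```text
clock: 27.72
tool_pos: [0.5444, 0.0644, 0.0191]
orientation: [-11.6, 89.5, 175.8]
force: [-8.8, 1.4, 6.0]
opening: 0.0173
```

```bash
python3 - <<'E'
from h import *
stat();bd()
E
```

```text
t 27.72 tcp [0.5444 0.0644 0.0191] jaw -82.6 open 0.0173 F [-8.8  1.4  6. ] j6 70.7
board xy [-0.0614  0.0444] z 0.0191 F board [-8.6  2.6]
```

drive_tool:
  plan:
    - [[-0.001,0,-0.0015],[0,0,0],0.2]
    - [[-0.001,0,-0.003],[0,0,0],0.2]
    - [[-0.001,0,-0.004],[0,0,0],0.2]

```text
clock: 27.97
tool_pos: [0.5459, 0.0643, 0.0198]
orientation: [-4.9, 89.3, -177.5]
force: [-14.8, 3.4, 10.5]
opening: 0.0173
```

```bash
python3 - <<'E'
from h import *
stat();bd()
im=ctrl.snapshot("side"); c=ctrl.get_calibration("side")
u,v=proj(c,[W(-.03,.05,.03)])[0].astype(int)
a=cv2.resize(im[v-40:v+40,u-55:u+55],None,fx=7,fy=7,interpolation=cv2.INTER_CUBIC); cv2.imwrite("pics/s2.png",a)
E
```

```text
t 27.97 tcp [0.5459 0.0643 0.0198] jaw -82.6 open 0.0173 F [-14.8   3.4  10.5] j6 70.8
board xy [-0.06    0.0441] z 0.0198 F board [-14.2   5.4]
```

View pics/s2.png

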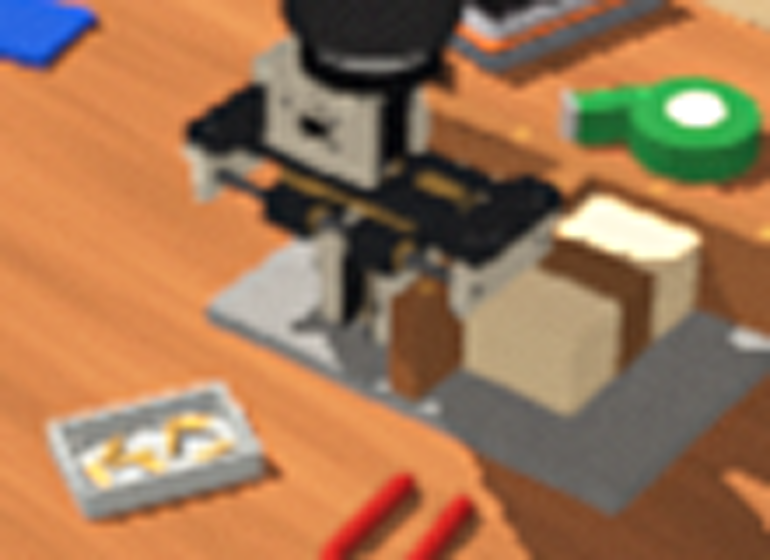

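drive_tool:
  plan:
    - [[0,0,0.005],[0,0,0],0.2]
    - [[0,0,0.015],[0,0,0],0.2]
    - [[0,0,0.02],[0,0,0],0.2]
    - [[0,0,0.02],[0,0,0],0.2]

```text
clock: 28.35
tool_pos: [0.5252, 0.0615, 0.0202]
orientation: [-5.5, 89.3, -178.1]
force: [0.2, 0.2, 0.1]
opening: 0.0176
```

```bash
python3 - <<'E'
from h import *
stat();bd()
E
```

```text
t 28.35 tcp [0.5252 0.0615 0.0202] jaw -82.6 open 0.0176 F [0.2 0.2 0.1] j6 70.0
board xy [-0.0809  0.0441] z 0.0202 F board [0.2 0.2]
```

drive_tool:
  plan:
    - [[-0.05,0,0.02],[0,0,0],0.2]
    - [[-0.1,0,0.02],[0,0,0],0.2]
    - [[-0.15,0,0.02],[0,0,0],1]
    - [[-0.2,0,0.0],[0,0,0],1]
    - [[-0.25,0,-0.01],[0,0,0],1]
    - [[-0.25,0,-0.01],[0,0,0],1]
    - [[-0.25,0,-0.01],[0,0,0],1]

```text
clock: 28.93
tool_pos: [0.5426, 0.0635, 0.2783]
orientation: [-93.9, 89.9, 93.5]
force: [1.1, 0.5, 1.8]
opening: 0.0452
```

```bash
cat > ov.py <<'E'
from jig import *
def ov(tag,ztop,crop=(0,200,200,460)):
    stat(); im=ctrl.snapshot("wrist");c=ctrl.get_calibration("wrist"); cv2.imwrite(f"pics/{tag}raw.png",im)
    for d in ctrl.cut_out("wrist","blank1"): print(round(d["confidence"],2),*rect(c,d["pixels"],ztop))
    def L(z,poly,col):
        q=proj(c,[W(x,y,z) for x,y in poly]); cv2.polylines(im,[np.int32(np.round(q*16))],False,col,1,cv2.LINE_AA,4)
    L(ztop,[(-.048,.009),(.072,.009),(.072,.077),(-.048,.077),(-.048,.009)],(255,0,0))
    L(.072,[(.072,.135),(.072,.009),(-.09,.009)],(0,0,255))
    a,b,x,y=crop; cv2.imwrite(f"pics/{tag}.png",cv2.resize(im[a:b,x:y],None,fx=3,fy=3,interpolation=cv2.INTER_CUBIC))
E
python3 -c "
from ov import *
ov('w6',.044)"
```

```text
t 28.93 tcp [0.5426 0.0635 0.2783] jaw -82.6 open 0.0452 F [1.1 0.5 1.8] j6 70.3
0.88 [0.6159 0.0716] [118.9  69.4] 6.4
0.6 [0.6207 0.4458] [114.2  63.8] -71.3
```

View pics/w6.png

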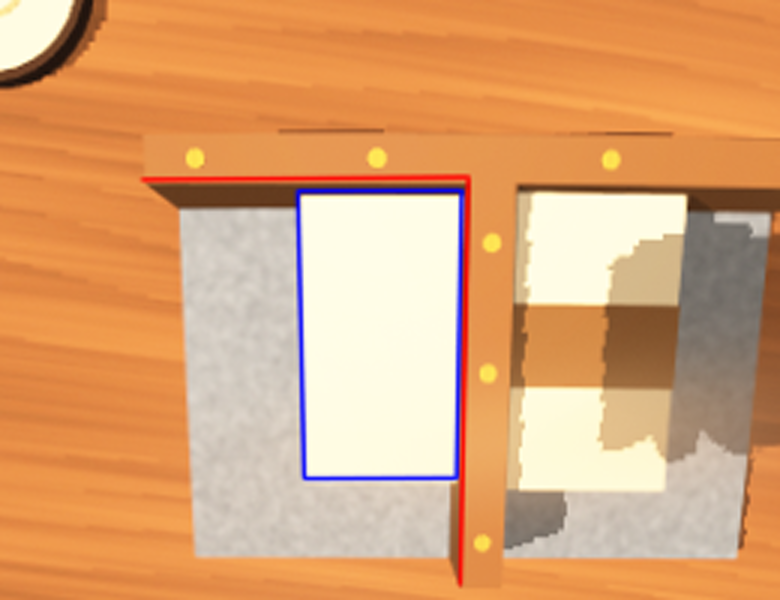

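```bash
python3 - <<'E'
from h import *
bd();go(W(-.085,.046,.015),-82.4);go(W(-.064,.046,.015),-82.4)
E
```

```text
board xy [-0.0659  0.044 ] z 0.2731 F board [0.  0.2]
go [0.5209 0.0629 0.015 ] jaw -82.4 shift [ 0.2582 -0.0012  0.0176] turn [-0.2  0.4  0.2]
go [0.5417 0.0656 0.015 ] jaw -82.4 shift [ 0.2581 -0.0013 -0.0034] turn [-0.2  0.4  0.2]
```

drive_tool:
  plan:
    - [[0.04,-0.001,0.0176],[0,0.4,0],0.2]
    - [[0.08,-0.001,0.0176],[0,0.4,0],0.2]
    - [[0.12,-0.001,0.0176],[0,0.4,0],0.2]
    - [[0.16,-0.001,0.0176],[0,0.4,0],0.2]
    - [[0.2,-0.001,0.0176],[0,0.4,0],0.2]
    - [[0.23,-0.001,0.0176],[0,0.4,0],0.2]
    - [[0.25,-0.001,0.0176],[0,0.4,0],0.2]
    - [[0.258,-0.001,0.0176],[0,0.4,0],0.2]
    - [[0.258,-0.001,0.0176],[0,0.4,0],0.2]

```text
clock: 29.78
tool_pos: [0.5189, 0.0617, 0.0136]
orientation: [-12.5, 89.8, 174.9]
force: [0.3, 0.0, 1.1]
opening: 0.0182
```

```bash
python3 - <<'E'
from h import *
stat();bd();go(W(-.065,.046,.015),-82.4)
E
```

```text
t 29.78 tcp [0.5189 0.0617 0.0136] jaw -82.6 open 0.0182 F [0.3 0.  1.1] j6 69.3
board xy [-0.0871  0.0451] z 0.0136 F board [ 0.3 -0. ]
go [0.5407 0.0655 0.015 ] jaw -82.4 shift [-0.0015 -0.001  -0.0221] turn [-0.2  0.2  0. ]
```

drive_tool:
  plan:
    - [[-0.001,0,-0.01],[0,0,0],0.2]
    - [[-0.001,0,-0.018],[0,0,0],0.2]
    - [[-0.001,0,-0.023],[0,0,0],0.2]
    - [[-0.001,0,-0.025],[0,0,0],0.2]
    - [[-0.001,0,-0.026],[0,0,0],0.2]

```text
clock: 30.2
tool_pos: [0.5447, 0.065, 0.0146]
orientation: [-12.9, 89.7, 174.4]
force: [-3.5, 2.2, 3.4]
opening: 0.0181
```

```bash
python3 - <<'E'
from h import *
stat();bd()
E
```

```text
t 30.2 tcp [0.5447 0.065  0.0146] jaw -82.6 open 0.0181 F [-3.5  2.2  3.4] j6 70.4
board xy [-0.061  0.045] z 0.0146 F board [-3.2  2.6]
```

drive_tool:
  plan:
    - [[0,0,-0.0015],[0,0,0],0.2]
    - [[0,0,-0.003],[0,0,0],0.2]
    - [[0,0,-0.0035],[0,0,0],0.2]

```text
clock: 30.45
tool_pos: [0.5459, 0.0648, 0.0142]
orientation: [-3.0, 89.5, -175.7]
force: [-9.9, 2.0, 7.7]
opening: 0.0177
```

```bash
python3 - <<'E'
from h import *
stat();bd()
E
```

```text
t 30.45 tcp [0.5459 0.0648 0.0142] jaw -82.7 open 0.0177 F [-9.9  2.   7.7] j6 70.5
board xy [-0.06    0.0446] z 0.0142 F board [-9.5  3.3]
```

```bash
python3 - <<'E'
from h import *
go(W(.008,.125,.12));go(W(.008,.112,.0145))
E
```

```text
go [0.6026 0.1535 0.12  ] jaw -82.7 shift [-0.1063 -0.0808 -0.0667] turn [0.  0.5 0. ]
go [0.6043 0.1406 0.0145] jaw -82.7 shift [-0.0008 -0.0677 -0.0676] turn [0.  0.5 0. ]
```

drive_tool:
  plan:
    - [[0,0,0.02],[0,0.5,0],0.2]
    - [[-0.04,0,0.03],[0,0.5,0],0.2]
    - [[-0.08,0,0.03],[0,0.5,0],0.2]
    - [[-0.106,-0.081,-0.067],[90,0,0],0.8]
    - [[-0.106,-0.081,-0.067],[90,0,0],0.8]
    - [[-0.106,-0.081,-0.067],[90,0,0],0.8]
    - [[-0.106,-0.081,-0.067],[90,0,0],0.8]
    - [[-0.106,-0.081,-0.067],[90,0,0],0.8]
    - [[-0.106,-0.081,-0.067],[90,0,0],0.8]
    - [[-0.106,-0.081,-0.067],[90,0,0],0.8]
    - [[-0.106,-0.081,-0.067],[90,0,0],0.8]
    - [[-0.106,-0.081,-0.067],[90,0,0],0.8]
    - [[-0.106,-0.081,-0.067],[90,0,0],0.8]
    - [[-0.106,-0.081,-0.067],[90,0,0],0.8]
    - [[-0.106,-0.081,-0.067],[90,0,0],0.8]
    - [[-0.106,-0.081,-0.067],[90,0,0],0.8]
    - [[-0.106,-0.081,-0.067],[90,0,0],0.8]
    - [[-0.106,-0.081,-0.067],[90,0,0],0.8]

```text
clock: 31.95
tool_pos: [0.603, 0.1537, 0.1198]
orientation: [86.1, 89.5, -176.5]
force: [0.5, -0.5, 0.2]
opening: 0.0701
```

```bash
python3 - <<'E'
from h import *
stat();bd();go(W(.008,.12,.0155),-172.4);go(W(.008,.089,.0155),-172.4)
E
```

```text
t 31.95 tcp [0.603  0.1537 0.1198] jaw -172.5 open 0.0701 F [ 0.5 -0.5  0.2] j6 -24.5
board xy [0.0085 0.1252] z 0.1198 F board [ 0.5 -0.5]
go [0.6033 0.1485 0.0155] jaw -172.4 shift [ 0.1043 -0.0004 -0.0053] turn [-0.1  0.  -0.5]
go [0.6074 0.1178 0.0155] jaw -172.4 shift [ 0.1043 -0.0004 -0.0363] turn [-0.1  0.  -0.5]
```

drive_tool:
  plan:
    - [[0.035,0,-0.003],[0,0,-0.5],0.8]
    - [[0.07,0,-0.003],[0,0,-0.5],0.8]
    - [[0.095,0,-0.003],[0,0,-0.5],0.8]
    - [[0.104,0,-0.003],[0,0,-0.5],0.8]
    - [[0.104,0,-0.003],[0,0,-0.5],0.8]
    - [[0.104,0,-0.015],[0,0,-0.5],0.8]
    - [[0.104,0,-0.026],[0,0,-0.5],0.8]
    - [[0.104,0,-0.034],[0,0,-0.5],0.8]
    - [[0.104,0,-0.037],[0,0,-0.5],0.8]
    - [[0.104,0,-0.0385],[0,0,-0.5],0.8]
    - [[0.104,0,-0.04],[0,0,-0.5],0.8]

```text
clock: 32.87
tool_pos: [0.6077, 0.1152, 0.0165]
orientation: [-38.6, 89.8, 58.7]
force: [-5.8, 14.8, 4.8]
opening: 0.0701
```

```bash
python3 - <<'E'
from h import *
stat();bd()
E
```

```text
t 32.87 tcp [0.6077 0.1152 0.0165] jaw -172.6 open 0.0701 F [-5.8 14.8  4.8] j6 -21.2
board xy [0.008  0.0864] z 0.0165 F board [-3.8 15.4]
```

```bash
python3 - <<'E'
from h import *
go(W(-.03,.19,.22),-172.4)
E
```

```text
go [0.5563 0.2129 0.22  ] jaw -172.4 shift [-0.2033  0.0379  0.1041] turn [-0.2  0.2  0.1]
```

drive_tool:
  plan:
    - [[0,0,0.02],[0,0,0],0.8]
    - [[-0.01,0,0.03],[0,0,0],0.8]
    - [[-0.05,0,0.03],[0,0,0],0.8]
    - [[-0.2,0.038,0.104],[0,0,0],0.8]
    - [[-0.2,0.038,0.104],[0,0,0],0.8]
    - [[-0.2,0.038,0.104],[0,0,0],1]
    - [[-0.2,0.038,0.104],[0,0,0],1]
    - [[-0.2,0.038,0.104],[0,0,0],1]

```text
clock: 33.53
tool_pos: [0.5579, 0.2161, 0.2257]
orientation: [-61.3, 89.1, 36.3]
force: [1.9, 0.1, 0.8]
opening: 0.0838
```

```bash
python3 -c "
from ov import *
ov('w7',.044,(0,210,180,440))
go([.576,-.333,.16],-178)
"
```

```text
t 33.53 tcp [0.5579 0.2161 0.2257] jaw -172.4 open 0.0838 F [1.9 0.1 0.8] j6 -32.4
0.97 [0.6154 0.0722] [121.6  71.2] 7.0
0.6 [0.6341 0.1095] [30.6  2.1] 7.1
0.54 [0.6315 0.3974] [62.  17.2] 8.5
go [ 0.576 -0.333  0.16 ] jaw -178 shift [ 0.057   0.053  -0.5456] turn [5.5 0.4 0.4]
```

View pics/w7.png

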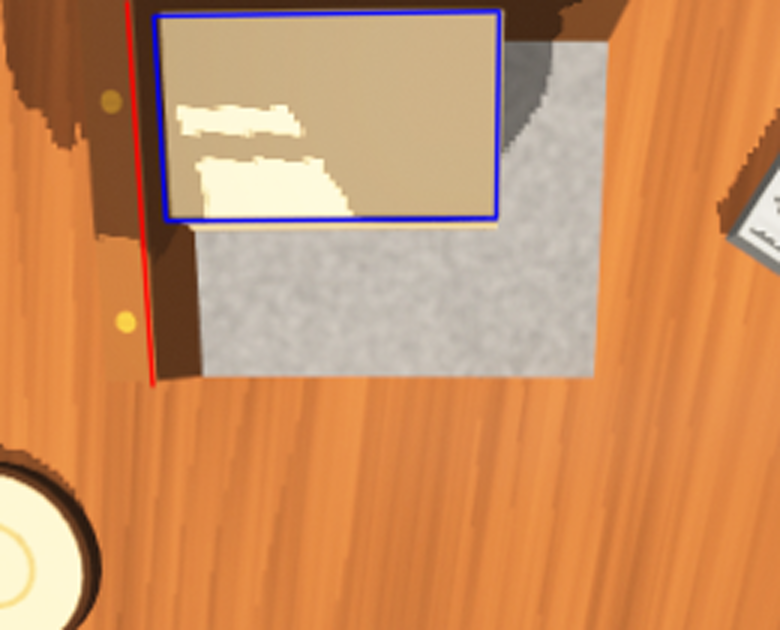

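drive_tool:
  plan:
    - [[-0.08,0.05,-0.48],[5.5,0,0],1]
    - [[-0.08,0.05,-0.48],[5.5,0,0],1]
    - [[-0.08,0.05,-0.48],[5.5,0,0],1]
    - [[-0.08,0.05,-0.48],[5.5,0,0],1]
    - [[-0.08,0.05,-0.48],[5.5,0,0],1]
    - [[-0.08,0.05,-0.48],[5.5,0,0],1]
    - [[-0.08,0.05,-0.48],[5.5,0,0],1]
    - [[-0.08,0.05,-0.48],[5.5,0,0],1]
    - [[-0.08,0.05,-0.48],[5.5,0,0],1]
    - [[-0.08,0.05,-0.48],[5.5,0,0],1]
    - [[-0.08,0.05,-0.48],[5.5,0,0],1]
    - [[-0.08,0.05,-0.48],[5.5,0,0],1]
    - [[-0.08,0.05,-0.48],[5.5,0,0],1]
    - [[-0.08,0.05,-0.48],[5.5,0,0],1]
    - [[-0.08,0.05,-0.48],[5.5,0,0],1]

```text
clock: 34.88
tool_pos: [0.5688, -0.2687, 0.2965]
orientation: [-38.8, 89.5, 53.2]
force: [0.1, 0.2, -0.6]
opening: 0.0874
```

```bash
python3 - <<'E'
from h import *
c,im=look("w8",("weight","blank1"),{"weight":.014})
for d in ctrl.landmark_of("wrist","weight"): print("lm",round(d["confidence"],2),np.round(d["pixel"],1),np.round(unproj(c,[d["pixel"]],0)[0],4))
ms=[d["pixels"] for d in ctrl.cut_out("wrist","weight")]
# bright handle inside best mask
m=ms[0]; g=cv2.cvtColor(im,cv2.COLOR_BGR2GRAY); 
ys,xs=np.where(m);print(xs.min(),xs.max(),ys.min(),ys.max(),np.percentile(g[m],[10,50,80,95]))
x0,y0=xs.min()-20,max(ys.min()-20,0)
cv2.imwrite("pics/w8c.png",cv2.resize(im[y0:ys.max()+20,x0:xs.max()+20],None,fx=5,fy=5,interpolation=cv2.INTER_CUBIC));print(x0,y0)
E
```

```text
t 34.88 tcp [ 0.5688 -0.2687  0.2965] jaw -178.1 open 0.0874 F [ 0.1  0.2 -0.6] j6 9.9
weight 0.59 [303.  94.] [ 0.6062 -0.369 ] [89.3 50.6] -88.2
blank1 0.65 [542. 144.] [ 0.2323 -0.3044] [125.7  71.6] -35.6
lm 0.78 [304.9  94.7] [ 0.6035 -0.368   0.    ]
lm 0.28 [418.3 277.9] [ 0.3994 -0.0704  0.    ]
285 320 60 125 [ 82.  100.  159.4 230. ]
265 40
```

View pics/w8c.png

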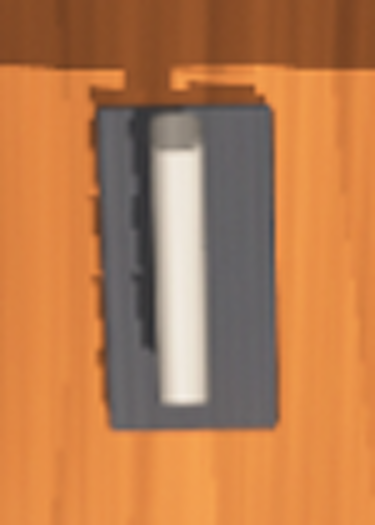

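```bash
python3 - <<'E'
from h import *
c=ctrl.get_calibration("wrist")
q=unproj(c,np.array([(98,107),(272,105),(277,427),(110,430)])/5+[265,40],.014)[:,:2]
print(q.mean(0),cv2.minAreaRect((q*1000).astype(np.float32)))
b=unproj(c,np.array([(177,110),(185,405)])/5+[265,40],.041)[:,:2];print(b,b.mean(0))
e=b[1]-b[0];print(np.degrees(np.arctan2(e[1],e[0])))
go([.605,-.3685,.13],-178.2);go([.605,-.3685,.022],-178.2)
E
```

```text
[ 0.60707088 -0.36663393] ((606.986328125, -366.5821533203125), (49.320377349853516, 89.22806549072266), 2.627591609954834)
[[ 0.60893719 -0.40540768]
 [ 0.6053314  -0.3292966 ]] [ 0.60713429 -0.36735214]
92.71238157718129
go [ 0.605  -0.3685  0.13  ] jaw -178.2 shift [ 0.167  -0.0305 -0.1034] turn [0.3 0.4 0.4]
go [ 0.605  -0.3685  0.022 ] jaw -178.2 shift [ 0.275  -0.0297 -0.1041] turn [0.3 0.4 0.4]
```

drive_tool:
  plan:
    - [[0.16,-0.032,-0.103],[-0.8,0.4,0.4],1]
    - [[0.16,-0.032,-0.103],[-0.8,0.4,0.4],1]
    - [[0.16,-0.032,-0.103],[-0.8,0.4,0.4],1]
    - [[0.16,-0.032,-0.103],[-0.8,0.4,0.4],1]
    - [[0.16,-0.032,-0.103],[-0.8,0.4,0.4],1]
    - [[0.16,-0.032,-0.103],[-0.8,0.4,0.4],1]
    - [[0.2,-0.032,-0.103],[-0.8,0.4,0.4],1]
    - [[0.23,-0.032,-0.103],[-0.8,0.4,0.4],1]
    - [[0.255,-0.032,-0.103],[-0.8,0.4,0.4],1]
    - [[0.27,-0.032,-0.103],[-0.8,0.4,0.4],1]
    - [[0.274,-0.032,-0.103],[-0.8,0.4,0.4],1]
    - [[0.274,-0.032,-0.103],[-0.8,0.4,0.4],1]
    - [[0.274,-0.032,-0.103],[-0.8,0.4,0.4],0.5]
    - [[0.274,-0.032,-0.103],[-0.8,0.4,0.4],0.3]
    - [[0.274,-0.032,-0.103],[-0.8,0.4,0.4],0.1]
    - [[0.274,-0.032,-0.103],[-0.8,0.4,0.4],0]
    - [[0.274,-0.032,-0.103],[-0.8,0.4,0.4],0]
    - [[0.274,-0.032,-0.103],[-0.8,0.4,0.4],0]
    - [[0.274,-0.032,-0.103],[-0.8,0.4,0.4],0]
    - [[0.274,-0.032,-0.103],[-0.8,0.4,0.4],0]

```text
clock: 36.8
tool_pos: [0.6072, -0.3674, 0.0231]
orientation: [-113.7, 90.0, -20.8]
force: [0.6, -0.5, -0.8]
opening: 0.0397
```

```bash
python3 - <<'E'
from h import *
stat()
E
```

```text
t 36.8 tcp [ 0.6072 -0.3674  0.0231] jaw -177.1 open 0.0397 F [ 0.6 -0.5 -0.8] j6 18.4
```

drive_tool:
  plan:
    - [[0,0,0],[0,0,0],0.5]
    - [[-0.008,0,0],[0,0,0],0.5]
    - [[-0.008,0,0],[0,0,0],0.2]
    - [[-0.008,0,0],[0,0,0],0]
    - [[-0.008,0,0],[0,0,0],0]
    - [[-0.008,0,0],[0,0,0],0]
    - [[-0.008,0,0],[0,0,0],0]
    - [[-0.008,0,0],[0,0,0],0]
    - [[-0.008,0,0],[0,0,0],0]
    - [[-0.008,0,0],[0,0,0],0]
    - [[-0.008,0,0],[0,0,0],0]
    - [[-0.008,0,0],[0,0,0],0]

```text
clock: 37.8
tool_pos: [0.6065, -0.3673, 0.0309]
orientation: [76.0, 90.0, 168.8]
force: [-4.7, -0.5, 1.4]
opening: 0.0131
```

```bash
python3 - <<'E'
from h import *
stat()
E
```

```text
t 37.8 tcp [ 0.6065 -0.3673  0.0309] jaw -177.1 open 0.0131 F [-4.7 -0.5  1.4] j6 18.4
```

drive_tool:
  plan:
    - [[-0.01,0,0],[0,0,0],0]
    - [[-0.03,0,0],[0,0,0],0]
    - [[-0.06,0,0],[0,0,0],0]
    - [[-0.09,0,0],[0,0,0],0]
    - [[-0.12,0,0],[0,0,0],0]
    - [[-0.14,0,0],[0,0,0],0]
    - [[-0.14,0,0],[0,0,0],0]

```text
clock: 38.38
tool_pos: [0.6098, -0.3683, 0.1772]
orientation: [-115.8, 89.5, -22.9]
force: [1.4, 0.0, -3.4]
opening: 0.0128
```

```bash
python3 - <<'E'
from h import *
stat(); go([.616,.072,.18],-82.4)
E
```

```text
t 38.38 tcp [ 0.6098 -0.3683  0.1772] jaw -177.1 open 0.0128 F [ 1.4  0.  -3.4] j6 18.4
go [0.616 0.072 0.18 ] jaw -82.4 shift [-0.0043 -0.0288  0.4394] turn [85.3  0.2  0.6]
```

drive_tool:
  plan:
    - [[-0.004,-0.0005,0.008],[-1.7,0,0],0]
    - [[-0.004,-0.001,0.022],[-4.7,0,0],0]
    - [[-0.004,-0.003,0.044],[-9.5,0,0],0]
    - [[-0.004,-0.005,0.07],[-15,0,0],0]
    - [[-0.004,-0.007,0.1],[-21.5,0,0],0]
    - [[-0.004,-0.009,0.13],[-28,0,0],0]
    - [[-0.004,-0.011,0.16],[-34.5,0,0],0]
    - [[-0.004,-0.013,0.19],[-41,0,0],0]
    - [[-0.004,-0.015,0.22],[-47.5,0,0],0]
    - [[-0.004,-0.017,0.25],[-54,0,0],0]
    - [[-0.004,-0.019,0.28],[-60.5,0,0],0]
    - [[-0.004,-0.021,0.31],[-67,0,0],0]
    - [[-0.004,-0.023,0.34],[-73.5,0,0],0]
    - [[-0.004,-0.025,0.37],[-80,0,0],0]
    - [[-0.004,-0.027,0.395],[-85.5,0,0],0]
    - [[-0.004,-0.028,0.415],[-90,0,0],0]
    - [[-0.004,-0.0288,0.43],[-93,0,0],0]
    - [[-0.004,-0.0288,0.4394],[-94.7,0,0],0]
    - [[-0.004,-0.0288,0.4394],[-94.7,0,0],0]
    - [[-0.004,-0.0288,0.4394],[-94.7,0,0],0]

```text
clock: 40.05
tool_pos: [0.6155, 0.0724, 0.1789]
orientation: [145.1, 89.5, -27.2]
force: [0.1, -0.6, -6.1]
opening: 0.013
```

```bash
python3 - <<'E'
from h import *
stat(); go([.616,.072,.085],-82.4)
c,im=look("w9",("blank1","weight"),{"blank1":.044,"weight":.16})
cv2.imwrite("pics/w9c.png",np.vstack([cv2.resize(im,(640,400))]))
E
```

```text
t 40.05 tcp [0.6155 0.0724 0.1789] jaw -82.3 open 0.013 F [ 0.1 -0.6 -6.1] j6 72.5
go [0.616 0.072 0.085] jaw -82.4 shift [0.0939 0.     0.0002] turn [ 0.1 -0.4 -0.3]
t 40.05 tcp [0.6155 0.0724 0.1789] jaw -82.3 open 0.013 F [ 0.1 -0.6 -6.1] j6 72.5
blank1 0.97 [324. 140.] [0.6634 0.078 ] [68.8 25.5] -82.3
blank1 0.59 [ 15. 127.] [0.6405 0.4073] [60.4 50.8] 17.9
weight 0.66 [324. 195.] [0.6138 0.0726] [99.5 50.3] 7.6
```

drive_tool:
  plan:
    - [[0.02,0,0],[0,-0.2,0],0]
    - [[0.045,0,0],[0,-0.4,-0.3],0]
    - [[0.07,0,0],[0,-0.4,-0.3],0]
    - [[0.088,0,0],[0,-0.4,-0.3],0]
    - [[0.096,0,0],[0,-0.4,-0.3],0]
    - [[0.1,0,0],[0,-0.4,-0.3],0]
    - [[0.102,0,0],[0,-0.4,-0.3],0]
    - [[0.103,0,0],[0,-0.4,-0.3],0]
    - [[0.103,0,0],[0,-0.4,-0.3],0]

```text
clock: 40.95
tool_pos: [0.6174, 0.071, 0.0775]
orientation: [-161.0, 89.9, 26.5]
force: [0.1, -0.1, -5.8]
opening: 0.013
```

```bash
python3 - <<'E'
from h import *
stat(); bd()
E
```

```text
t 40.95 tcp [0.6174 0.071  0.0775] jaw -82.4 open 0.013 F [ 0.1 -0.1 -5.8] j6 73.0
board xy [0.0118 0.0413] z 0.0775 F board [ 0.1 -0.1]
```

drive_tool:
  plan:
    - [[0,-0.0015,0.001],[0,0,0],0]
    - [[0.001,-0.0015,0.001],[0,0,0],0]
    - [[0.002,-0.0015,0.001],[0,0,0],0]
    - [[0.003,-0.0015,0.001],[0,0,0],0]
    - [[0.003,-0.0015,0.001],[0,0,0],0]

```text
clock: 41.37
tool_pos: [0.6164, 0.0724, 0.0748]
orientation: [-164.9, 89.8, 22.6]
force: [0.1, -0.2, -3.5]
opening: 0.0132
```

```bash
python3 - <<'E'
from h import *
stat(); bd()
E
```

```text
t 41.37 tcp [0.6164 0.0724 0.0748] jaw -82.4 open 0.0132 F [ 0.1 -0.2 -3.5] j6 72.9
board xy [0.0109 0.0428] z 0.0748 F board [ 0.  -0.2]
```

Just touching. Seat half a millimetre more, release with a small opening, then lift straight up.

drive_tool:
  plan:
    - [[0.0007,0,0],[0,0,0],0]
    - [[0.0007,0,0],[0,0,0],0]
    - [[0.0007,0,0],[0,0,0],0.25]
    - [[0.0007,0,0],[0,0,0],0.25]
    - [[0.0007,0,0],[0,0,0],0.25]
    - [[0.0007,0,0],[0,0,0],0.25]
    - [[-0.01,0,0],[0,0,0],0.25]
    - [[-0.03,0,0],[0,0,0],0.25]
    - [[-0.06,0,0],[0,0,0],0.25]
    - [[-0.1,0,0],[0,0,0],0.5]
    - [[-0.14,0,0],[0,0,0],1]
    - [[-0.18,0,0.03],[0,0,0],1]
    - [[-0.2,0,0.06],[0,0,0],1]
    - [[-0.2,0,0.08],[0,0,0],1]
    - [[-0.2,0,0.08],[0,0,0],1]

```text
clock: 42.62
tool_pos: [0.5343, 0.0612, 0.2787]
orientation: [-160.5, 89.5, 27.1]
force: [-1.3, 0.1, -1.3]
opening: 0.0567
```

```bash
python3 -c "
from ov import *
ov('wA',.044)
im=ctrl.snapshot('wrist');c=ctrl.get_calibration('wrist')
for d in ctrl.cut_out('wrist','weight'): print('weight',round(d['confidence'],2),*rect(c,d['pixels'],.058), np.round((Rm.T@(rect(c,d['pixels'],.058)[0]-O)),4))
s=ctrl.snapshot('side');q=ctrl.get_calibration('side');u,v=proj(q,[W(-.0,.03,.04)])[0].astype(int)
a=cv2.resize(s[v-35:v+35,u-45:u+45],(780,607),interpolation=cv2.INTER_CUBIC)[:600]
b=cv2.imread('pics/wA.png');h=400
cv2.imwrite('pics/wAB.png',np.hstack([cv2.resize(b,(400,int(b.shape[0]*400/b.shape[1])))[:300],cv2.resize(a,(390,300))]) if int(b.shape[0]*400/b.shape[1])>=300 else a)
"
```

```text
t 42.62 tcp [0.5343 0.0612 0.2787] jaw -82.4 open 0.0567 F [-1.3  0.1 -1.3] j6 70.1
0.9 [0.6183 0.0724] [119.9  68.3] 7.2
0.73 [0.6221 0.4463] [116.   64.9] -71.2
weight 0.93 [0.6189 0.0739] [88.6 50.5] 6.7 [0.0136 0.044 ]
weight 0.38 [0.5106 0.4983] [57.1 23.5] -7.7 [-0.0376  0.479 ]
```

View pics/wAB.png

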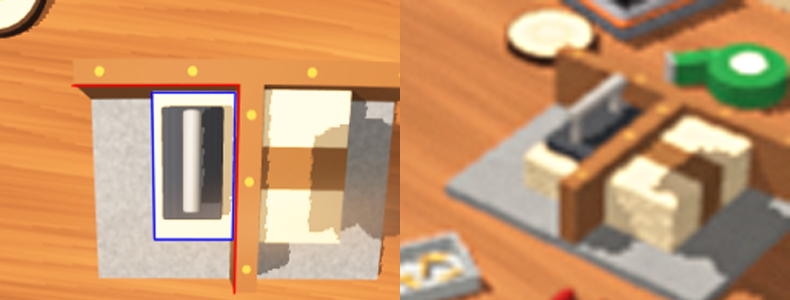

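```bash
python3 -c "
from h import *
ctrl.snapshot('top');c=ctrl.get_calibration('top')
for d in ctrl.cut_out('top','blank1'): print(round(d['confidence'],2),np.round(d['pixel']),*rect(c,d['pixels'],.008))
stat();ctrl.close_job()"
```

```text
0.97 [187. 159.] [0.6183 0.4792] [126.6  74.7] -71.7
0.76 [392. 262.] [ 0.23  -0.307] [122.6  72.8] -35.0
t 42.97 tcp [0.537  0.0616 0.2737] jaw -82.4 open 0.0838 F [ 0.2 -0.6 -0.2] j6 70.2
the job is handed in; nothing more can be done
```

The job is done and was handed in at about 43 s of the 210 s allowed. No verdict is reported.

**What I did:** I found four birch blanks: two lying singly and one crossed pair. I stacked all four lengthways in the free left bay, with the bundle in the right one. I tapped the stack twice against each fence. Both times the tool stopped at the same place (within about 0.3 mm), under roughly 10–15 N. Only then did I fetch the steel weight. It had been knocked about 4–5 cm aside since my first look, so I measured it again before gripping it by the bar and setting it on the stack.

**Last checks:**
- **Stack:** after the weight went on, the wrist picture showed the top blank on the flush outline, measuring 119.9 x 68.3 mm. The lower blanks are only partly visible. Their flushness rests on the second taps, made with the fingertips low enough to reach the bottom blank, and on the even edge seen before the weight went on.
- **Weight:** it stands upright and lengthways, about 2 mm off the stack's middle and turned about 1° from the board, which is within measuring error.
- **Left alone:** the last top picture found only the blue and orange look-alikes as loose blank shapes, both where they started. The bundle looked undisturbed in the last pictures. I did not re-measure the other bystanders, but the arm was never brought down near any of them.

**Readings that disagreed:**
- The board's position is only good to about 1–2 mm; my model of the back fence sat about 1.5 mm off its edge in the picture.
- I saw an unexplained upward force of up to 10 N during the taps towards the back fence. It vanished when I backed off from the stack.
- The two crossed blanks lay about 97° to each other, not within the 0.2 rad described. I treated both as blanks.

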